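# Re-set the vent stay of a clay drying box

### The arm

A 7-joint arm with a two-finger parallel gripper is mounted at the origin on the work surface. World frame = base frame: x ahead of the robot, y to its left, z up, the work surface at z = 0. Lengths are in m, angles in rad, forces in N, time in s.
With the tool pointing down it reaches from about 0.425 to 0.925 m from the base axis. Payload 6.8 kg.
Tool frame: the origin (TCP) lies midway between the tips of the shut fingers; the grasp point (between the pads) lies 19 mm behind it (r.grip_point_offset is the distance from the TCP to the grasp point, in m); z points along the fingers, y is the direction in which the jaws open and shut (so a half turn about z gives the same grasp; the last joint's range is limited). The gripper opens to 85 mm and grips with 20 to 120 N. Pads are 22 mm wide; open, the fingers measure 114 mm over their backs; the gripper's body (76 mm by 85 mm) begins 54 mm behind the grasp point. The pads swing forward as they close: fully open they stand 13 mm farther back than shut.
Start: joints at [1.122, 0.477, 0.022, 1.555, -0.011, 1.109, -0.083], TCP at [0.226, -0.636, 0.231] pointing down, gripper open.
Joint ranges: [-2.96, 2.96], [-0.34, 2.1], [-1.41, 1.46], [0.24, 2.44], [-1.37, 4.51], [0.17, 1.92], [-2.96, 2.96]. Speed limits (rad/s): [2.39, 2.39, 3.14, 3.14, 3.14, 3.14, 3.14].

### API

Orientations are given as a rotation vector (axis times angle).
In Python, from bench import r, grab_frame, camera_params gives the robot as it stands.
- The arm moves only by the tool carry_out, never from a script. Its argument "motion" is text: rows parted by semicolons, each of 5 numbers parted by spaces: the closure, from 0 (fully open) to 1 (shut), then the shift along the tool's x, y, z in mm, then the turn about the tool's z in rad. In form: fingers dx dy dz twist; .... A call has exactly 8 rows; each row shifts and turns the commanded pose from where the row before left it, along the tool's axes as they then stand; what a row does not reach is not made up. A row lasts 1/8 s, in which the tool goes at most 62.5 mm and 10.7 degrees, less where a joint would pass 70% of its speed; a pose out of reach is approached as far as the arm can. A call with a gripper value outside its range is refused whole. The fingers move at their own pace and stop on an object; "newtons" is the grip in N (left out, the last holds). Time passes only in rows, so rows that do not move let the fingers close, or fill a call up. It gives the time, the measured TCP pose, the force and the opening at its end, in the units of the state.
- r.get_obs(): the state, without advancing time (a new reading comes with each control period).
- grab_frame(name): name is "scene" or "top" or "wrist"; returns the picture (400x640x3 uint8, red, green, blue); there is no depth.
- camera_params(name): a dict with "fx", "fy", "cx", "cy" (pixels), "k1" (the pictures are not rectified: a ray, as slopes to the right and down, at radius r is drawn at 1 + k1 r^2 times it, then the intrinsics apply), "eye" and "attitude" of the camera in the world. Camera axes: x right, y down, z forward; pixel columns grow to the right and rows downward; lengths in m; the calibration is good to about 2 mm. A picture is of the moment at which its call begins: read the wrist's pose just before it. camera_params takes no time and is no camera call; for the wrist camera it gives the pose at the moment of the call.
- r.hand_in(): hands the job in, once; it reports no verdict.
The state is a dict: "clock": time; "joints": joint angles; "qvel": joint speeds; "tau": joint torques, N m; "tcp_pos": TCP position; "orientation": TCP orientation; "contact_force": force on the tool from outside, world axes, zero at the start; "moment": the same for the moment, N m; "grip_width": finger opening in m.
Only numpy, scipy, OpenCV 4.12 (cv2) and the standard library are available. Lean on these libraries where they do the work, as an engineer would, in place of code of your own. Each camera call takes 0.05 s, during which the arm holds its last target.

### The job

The vent flap of the clay drying box is held half open by its stay bar. Lift the stay off its pin, swing the flap until it points at the post with the green cap, and drop the stay's matching hole over the pin and press it fully down, then let go. Be gentle: feel for the hole instead of forcing the bar onto the pin, and leave the pots, bucket and bottle where they stand.

Things in the scene. Friction and masses are not known exactly. Their poses are not given: they have to be found in the camera images.
- box: Fixed low white clay drying box, 260 (x) x 300 (y) x 120 mm high, wooden top, on a 10 mm baseboard that sticks out 220 mm beyond its front; it carries the whole vent. Origin on the table under the box's centre; x points from the front (vent side) to the back, z up; the front faces roughly to the robot's right, so x points roughly to its left and y roughly towards the robot.
- flap_hinge (a point): Upright hinge axis of the blue vent flap, at the height of the stay bar (130 mm over the table), at x = -138, y = +100 mm in the box's frame. The flap is a plate 180 mm wide from the hinge, 10 mm thick, its top 115 mm over the table; it lies along the box's front (box -y direction) when shut and swings outwards, away from the box. The hinge is stiff (0.08 N m): it stays where it is left.
- pivot (a point): The stay's pivot on the flap, on the flap's top edge, 120 mm from the hinge axis, 130.5 mm over the table. Here the stay bar swings freely sideways and tips up (0 to 0.5 rad) about a stiff joint (about 0.33 N m): it does not fall by itself, it stays at the height where it is left and has to be pushed down (about 0.5 N at the knob); its lift takes about 2.5 N at the knob.
- stay: The stay: flat steel bar 24 mm wide, 5 mm thick, 257 mm long, with three holes and a knob. Origin at the pivot at mid thickness (same point as pivot), x along the bar towards the knob, z up. Level when it is down; its underside is then 128 mm and its top 133 mm over the table.
- hole_narrow (a point): Centre (mid thickness) of the hole nearest the flap, 120 mm from the pivot along the bar. The holes are 10 mm long (along the bar) and 12 mm wide. With this hole on the pin the flap stands 20 degrees open.
- hole_middle (a point): Centre of the middle hole, 147 mm from the pivot; on the pin at the start (flap 35 degrees open).
- hole_wide (a point): Centre of the hole nearest the knob, 174 mm from the pivot. With this hole on the pin the flap stands 52 degrees open.
- pin: Upright brass pin, 8 mm in diameter, fixed on the box's top at x = -60, y = 0 mm in the box's frame, with a wide collar on which a lowered bar rests. Origin at its foot, 120 mm over the table. The pin and bar are easily hurt: 25 N or more between them is too much.
- pin_top (a point): Centre of the pin's flat top, 140 mm over the table, 12 mm above the collar (7 mm above the top of a lowered bar).
- knob_center (a point): Centre of the yellow round knob, 24 mm in diameter and 37 mm tall, that stands on the bar near its free end; 24.5 mm above the bar's mid thickness, 225 mm from the pivot along the bar on average. The knob is worn loose: it slides 5 mm either way along the bar, so in pushing or pulling the flap the bar trails it by up to 5 mm. Grip it from above, fingers on the two sides of the bar.
- marker_green: Post 53 mm tall with a green cap 24 mm wide, fixed on the baseboard in front of the box; origin at its foot. It stands 208 mm from the flap's hinge, in line with the flap at the wanted setting: either the narrow one (in the box's frame x = -210, y = -95 mm: use the hole nearest the flap) or the wide one (x = -301, y = -29 mm: use the hole nearest the knob).
- marker_white: The same with a white cap, at the other setting; of no concern.
- cup: Terracotta cup, 60 mm wide, 55 mm tall, on the box's top on the side away from the robot; bystander. Origin under its centre.
- bowl: Terracotta bowl, 68 mm wide, 35 mm tall, on the box's top on the side towards the robot; bystander. Origin under its centre.
- bucket: Grey bucket, 170 mm wide, 150 mm tall, on the table to the left; bystander.
- sprayer: Clear bottle with yellow cap, 64 mm wide, 180 mm tall, on the table to the right; bystander.

How it is judged:
By the outcome, as a careful person would: the job done as asked, in the order asked, and still so for the second after the job is handed in, with the robot touching nothing.
It also fails if it takes over 48 s, if anything falls off the work surface, if the arm or the gripper's body presses on something with over 40 N, if the wrist force passes 120 N, or if a joint passes its speed limit or range.

## Working session

There is one attempt and no reset: what is moved stays moved. The work goes in short steps, Python scripts to look and compute and a tool call to move; the robot and the scene stay as the last step left them, time stands still between calls to the robot, and variables do not carry over. Pictures are saved under pics/ and viewed, and the job is handed in when it is done.

Besides the shell and the picture viewer there is one more tool, called by a JSON object that holds its "api" and its "payload". carry_out: Moves the arm, as the interface text tells. Its arguments: {"type":"object","properties":{"motion":{"type":"string"},"newtons":{"type":"number"}},"required":["motion"]}

```bash
mkdir -p pics; ls; python3 - <<'E'
from bench import r, grab_frame, camera_params
import cv2
print(r.get_obs())
for n in ("scene","top","wrist"):
    print(n,camera_params(n))
    cv2.imwrite(f"pics/{n}0.png",grab_frame(n)[:,:,::-1])
E
```

```text
pics
{'clock': 0.0, 'joints': array([ 1.12188304,  0.47779873,  0.02235935,  1.5564598 , -0.01149839,
        1.10928516, -0.08311163]), 'qvel': array([ 0.00155363,  0.00163193, -0.00194077,  0.00089669,  0.00143949,
        0.00126296,  0.00149175]), 'tau': array([-7.55048713e-04, -5.96441710e+01,  1.60736818e+00, -2.81190115e+01,
        1.24478806e-02,  9.47217224e-03,  1.21485149e-05]), 'tcp_pos': array([ 0.2253973 , -0.63562754,  0.23032349]), 'orientation': array([-3.09435115e+00, -5.32451076e-01,  7.09548598e-04]), 'contact_force': array([ 0.65772478,  0.62065992, -0.63238262]), 'moment': array([ 0.06735226, -0.04767267,  0.01750124]), 'grip_width': 0.085252632874462}
scene {'fx': 403.83218909462596, 'fy': 403.83218909462596, 'cx': 318.9609274708553, 'cy': 203.21455065806768, 'k1': 0.011889244638391744, 'eye': array([1.54541111, 0.35010339, 0.91462806]), 'attitude': array([-1.41476414, -1.98123721,  0.98807631])}
top {'fx': 427.7706436398571, 'fy': 427.7706436398571, 'cx': 323.7147646943369, 'cy': 197.7420200897353, 'k1': -0.05359426083210372, 'eye': array([0.35344225, 0.01198096, 1.49365828]), 'attitude': array([-2.11938935,  2.16747825, -0.15396135])}
wrist {'fx': 285.37788455812375, 'fy': 285.37788455812375, 'cx': 321.3591738333205, 'cy': 195.38306715087535, 'k1': 0.009709747990524839, 'eye': array([ 0.29940776, -0.60884265,  0.37390302]), 'attitude': array([ 2.35176548, -1.66115521, -0.26180393])}
```

View pics/scene0.png

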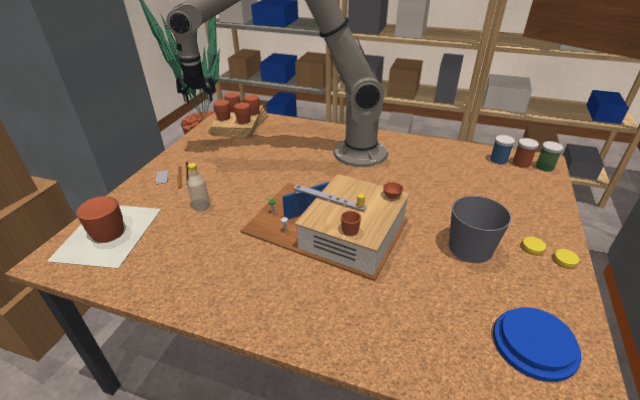

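View pics/top0.png

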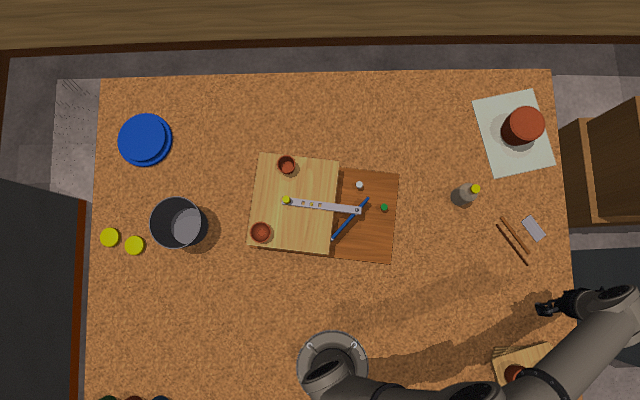

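View pics/wrist0.png

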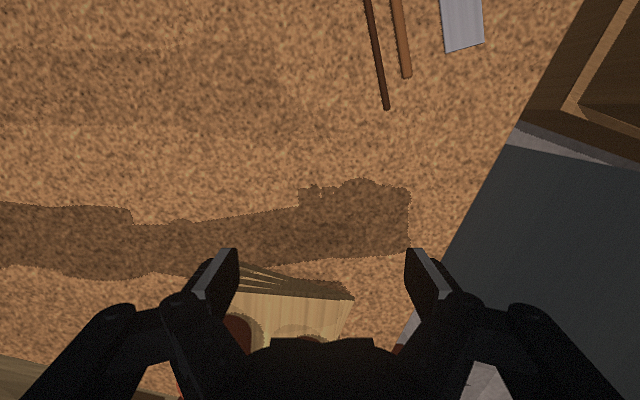

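The scene and top views show the green cap at about (384,208) in the top view. It's farther out than the white cap at (360,185), so the wide setting applies (to be checked by measurement). The knob is at (286,199) and the flap hinge near (332,240).

```bash
cat > h.py <<'E'
import numpy as np, cv2
from scipy.spatial.transform import Rotation as R
from bench import r, grab_frame, camera_params
def rays(p,uv):
    uv=np.atleast_2d(np.array(uv,float))
    d=np.c_[(uv[:,0]-p['cx'])/p['fx'],(uv[:,1]-p['cy'])/p['fy']]
    u=d.copy()
    for _ in range(20): u=d/(1+p['k1']*(u**2).sum(1,keepdims=True))
    return R.from_rotvec(p['attitude']).apply(np.c_[u,np.ones(len(u))])
def onz(p,uv,z):
    D=rays(p,uv); return p['eye']+D*((np.asarray(z)-p['eye'][2])/D[:,2])[:,None]
def proj(p,X):
    c=R.from_rotvec(p['attitude']).inv().apply(np.atleast_2d(X)-p['eye'])
    u=c[:,:2]/c[:,2:]; u=u*(1+p['k1']*(u**2).sum(1,keepdims=True))
    return u*[p['fx'],p['fy']]+[p['cx'],p['cy']]
def tri(p1,a,p2,b):
    d1=rays(p1,a)[0];d2=rays(p2,b)[0];d1/=np.linalg.norm(d1);d2/=np.linalg.norm(d2)
    A=np.c_[d1,-d2];t=np.linalg.lstsq(A,p2['eye']-p1['eye'],rcond=None)[0]
    x1=p1['eye']+t[0]*d1;x2=p2['eye']+t[1]*d2
    return (x1+x2)/2,np.linalg.norm(x1-x2)
def blobs(img,lo,hi,roi=None,amin=4):
    hsv=cv2.cvtColor(img,cv2.COLOR_RGB2HSV)
    m=cv2.inRange(hsv,lo,hi)
    if roi: 
        k=np.zeros_like(m);x0,y0,x1,y1=roi;k[y0:y1,x0:x1]=1;m*=k
    n,l,s,c=cv2.connectedComponentsWithStats(m)
    return [(c[i].round(2).tolist(),s[i].tolist()) for i in range(1,n) if s[i,4]>=amin]
E
python3 - <<'E'
from h import *
for n,roi,cr in (("top",(230,140,410,275),(230,140,410,275)),("scene",(240,170,420,280),(240,165,420,285))):
    im=cv2.imread(f"pics/{n}0.png"); rgb=im[:,:,::-1].copy()
    print(n,'yel',blobs(rgb,(22,150,120),(34,255,255),roi))
    print(n,'grn',blobs(rgb,(50,100,40),(85,255,255),roi))
    print(n,'wht',blobs(rgb,(0,0,190),(180,30,255),roi))
    print(n,'red',blobs(rgb,(0,120,50),(9,255,200),roi,40))
    c=im[cr[1]:cr[3],cr[0]:cr[2]]
    cv2.imwrite(f"pics/{n}0z.png",cv2.resize(c,None,fx=4.4,fy=4.4,interpolation=cv2.INTER_CUBIC))
E
```

```text
top yel [([285.39, 198.56], [282, 195, 7, 8, 41]), ([311.0, 203.8], [310, 203, 3, 3, 5])]
top grn [([383.58, 206.58], [381, 204, 6, 6, 33])]
top wht []
top red [([286.23, 164.34], [277, 155, 18, 19, 235]), ([260.02, 231.76], [250, 222, 21, 21, 318])]
scene yel [([360.69, 199.36], [358, 194, 7, 13, 72])]
scene grn [([271.39, 201.43], [269, 200, 6, 4, 23])]
scene wht [([283.94, 219.24], [282, 218, 5, 4, 17])]
scene red [([392.58, 189.21], [384, 182, 19, 16, 236]), ([350.25, 222.17], [341, 211, 20, 24, 379])]
```

View pics/top0z.png

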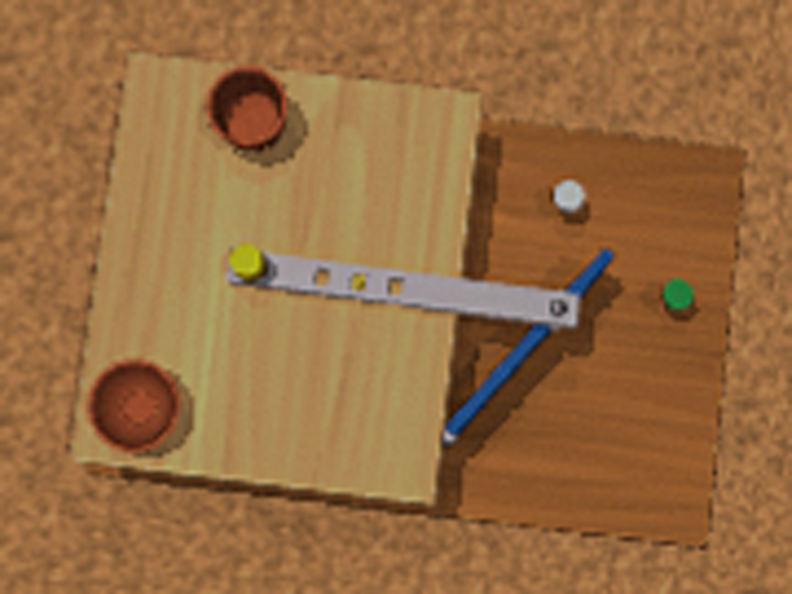

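View pics/scene0z.png

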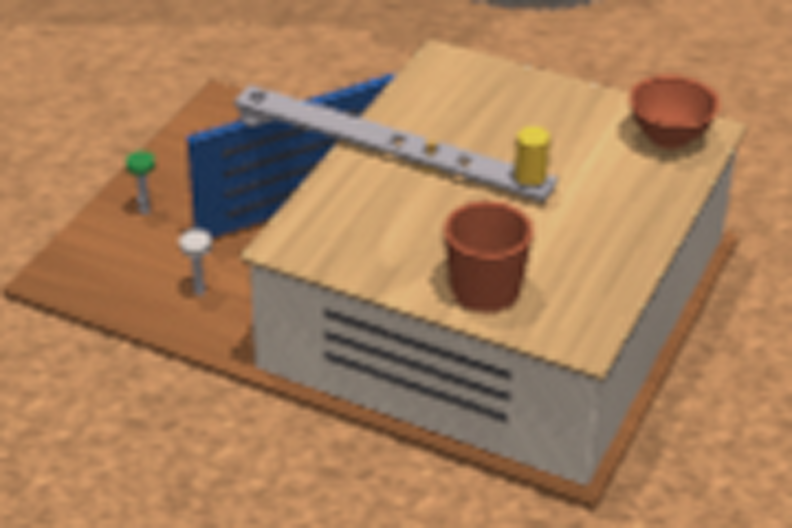

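The zoomed top view shows the box top's corners at about (130,54), (481,92), (436,503) and (75,461) in zoom pixels. The pin is in the middle hole at (358,282), the pivot is at (558,307) and the flap's hinge end is at (449,437). The scene view agrees on the layout. Next I fit the box frame.

```bash
python3 - <<'E'
from h import *
from scipy.optimize import least_squares
pt=camera_params('top');ps=camera_params('scene')
def z2(p,o): return (np.array(p)+.5)/4.4-.5+np.array(o)
T=[((130,54),.12,(130,-150)),((481,92),.12,(-130,-150)),((436,503),.12,(-130,150)),((75,461),.12,(130,150)),
 ((358,282),.14,(-60,0)),((679,295),.063,(-301,-29)),((569,196),.063,(-210,-95))]
S=[((433,40),.12,(-130,150)),((745,123),.12,(130,150)),((603,377),.12,(130,-150)),((244,258),.12,(-130,-150)),((431,148),.14,(-60,0)),
 ((140,162),.063,(-301,-29)),((196,240),.063,(-210,-95))]
W={}
for nm,p,L,o in(('top',pt,T,(230,140)),('scene',ps,S,(240,165))):
    W[nm]=[(onz(p,z2(a,o),[z])[0][:2]*1000,np.array(b)) for a,z,b in L]
def f(v,L):
    c,s=np.cos(v[2]),np.sin(v[2]);return np.concatenate([w-v[:2]-np.array([[c,-s],[s,c]])@b for w,b in L])
for nm,L in list(W.items())+[('both',W['top']+W['scene'])]:
    q=least_squares(f,[600,50,1.6],args=(L,),loss='huber',f_scale=3)
    print(nm,q.x.round(3));print(q.fun.reshape(-1,2).round(1).tolist())
v=q.x;c,s=np.cos(v[2]),np.sin(v[2]);M=np.array([[c,-s],[s,c]])
B=lambda *b:(v[:2]+M@np.array(b)).round(1)
h=np.array([-138,100])
def flap(a,l): a=np.radians(a);return h+l*np.array([-np.sin(a),-np.cos(a)])
for a,hl in((20,120),(35,147),(52,174)):
    pv=flap(a,120);d=np.array([-60,0])-pv;u=d/np.linalg.norm(d)
    print(a,'dist',np.linalg.norm(d).round(1),hl,'pivot',B(*pv),'knob',B(*(pv+225*u)),'bar yaw deg',np.degrees(np.arctan2(*(M@u)[::-1])).round(1))
print('pin',B(-60,0),'hinge',B(*h))
print('pivot top view',onz(pt,z2((558,307),(230,140)),[.133])[0]*1000)
print('knob tri (top face)',tri(pt,z2((247,259),(230,140)),ps,z2((533,134),(240,165))))
E
```

```text
top [543.861 114.001   1.434]
[[4.6, 2.3], [4.6, -3.0], [-2.2, -3.2], [-1.8, 1.4], [-0.3, 1.0], [-1.4, 0.4], [-0.3, 1.0]]
scene [548.173 117.685   1.431]
[[-5.8, -0.5], [-6.8, 1.0], [2.3, 1.7], [2.4, -2.2], [3.5, 0.4], [0.4, -0.0], [-2.0, -0.3]]
both [545.048 116.133   1.434]
[[3.5, -0.0], [3.3, -5.3], [-3.5, -5.2], [-2.9, -0.6], [-1.5, -1.2], [-2.8, -1.7], [-1.6, -1.2], [-3.0, 1.6], [-3.2, 3.0], [5.8, 2.7], [5.0, -1.1], [6.5, 2.0], [2.5, 1.6], [0.4, 1.0]]
20 dist 119.7 120 pivot [533.4 -63. ] knob [540.  161.9] bar yaw deg 88.3
35 dist 146.8 147 pivot [515.3 -88.5] knob [548.4 134. ] bar yaw deg 81.5
52 dist 174.5 174 pivot [ 487.6 -110.7] knob [551.2 105.1] bar yaw deg 73.6
pin [536.9  56.7] hinge [427.2  -7. ]
pivot top view [514.65178362 -89.46932905 133.        ]
knob tri (top face) (array([0.54882745, 0.13380904, 0.17391507]), np.float64(0.0019294528083673933))
```

The fit holds up: pivot, pin, knob (top face at 174 mm) and both markers agree to 1–3 mm, and the green post is at the **wide** setting. I'll fly to hover over the knob with the wrist camera on the pin side, which means turning the tool +242° in world.

```bash
cat >> h.py <<'E'
def pose():
    o=r.get_obs();Rm=R.from_rotvec(o['orientation']).as_matrix()
    return o,np.array(o['tcp_pos'])*1000,Rm
def plan(target,yaw_turn_world,n,show=True):
    """target mm world; straight line, yaw turn in deg (world +). prints rows"""
    o,p,Rm=pose();tw=-np.radians(yaw_turn_world)/n
    d=(np.array(target)-p)/n;rows=[]
    for i in range(n):
        rows.append(np.r_[Rm.T@d,tw]);Rm=Rm@R.from_rotvec([0,0,tw]).as_matrix()
    for q in rows: print(*q[:3].round(1),round(q[3],3),end='; ')
    print()
def st():
    o,p,Rm=pose()
    print('t',round(o['clock'],2),'tcp',p.round(1),'toolx',np.degrees(np.arctan2(Rm[1,0],Rm[0,0])).round(1),'tilt',Rm[:2,2].round(3),'F',o['contact_force'].round(2),'w',round(o['grip_width']*1000,1),'q',np.array(o['joints']).round(2))
E
python3 - <<'E'
from h import *
st();plan([546,134,232],242,24)
E
```

```text
t 0.15 tcp [ 225.4 -635.8  230.5] toolx 19.5 tilt [-0.001  0.001] F [0.19 0.41 0.41] w 85.4 q [ 1.12  0.48  0.02  1.56 -0.01  1.11 -0.08]
23.3 -25.8 -0.0 -0.176; 27.5 -21.3 -0.0 -0.176; 30.8 -16.1 -0.0 -0.176; 33.1 -10.5 -0.0 -0.176; 34.4 -4.6 -0.0 -0.176; 34.7 1.5 -0.0 -0.176; 33.9 7.6 -0.0 -0.176; 32.0 13.4 -0.0 -0.176; 29.2 18.8 -0.0 -0.176; 25.5 23.6 -0.0 -0.176; 20.9 27.7 -0.0 -0.176; 15.7 31.0 -0.0 -0.176; 10.1 33.2 -0.0 -0.176; 4.1 34.5 -0.0 -0.176; -2.0 34.7 -0.0 -0.176; -8.0 33.8 -0.0 -0.176; -13.8 31.9 -0.0 -0.176; -19.2 29.0 -0.0 -0.176; -24.0 25.1 -0.0 -0.176; -28.0 20.6 -0.0 -0.176; -31.2 15.3 -0.0 -0.176; -33.4 9.6 -0.0 -0.176; -34.6 3.7 -0.0 -0.176; -34.7 -2.5 -0.0 -0.176;
```

{"api": "carry_out", "payload": {"motion": "0 23 -26 0 -0.176; 0 27.5 -21 0 -0.176; 0 31 -16 0 -0.176; 0 33 -10.5 0 -0.176; 0 34 -4.5 0 -0.176; 0 35 1.5 0 -0.176; 0 34 7.5 0 -0.176; 0 32 13.5 0 -0.176", "newtons": 30}}

```text
clock: 1.15
tcp_pos: [0.3325, -0.3786, 0.2312]
orientation: [-2.008, -2.416, 0.0]
contact_force: [-0.1, 0.2, -0.4]
grip_width: 0.0854
```

```bash
python3 - <<'E'
from h import *
st();plan([546,134,232],160,16)
E
```

```text
t 1.15 tcp [ 332.5 -378.6  231.2] toolx 100.5 tilt [-0.  0.] F [-0.1   0.24 -0.39] w 85.4 q [ 1.04  0.22 -0.36  1.94  0.09  1.    0.82]
29.1 19.0 -0.1 -0.175; 25.3 23.7 -0.1 -0.175; 20.8 27.8 -0.1 -0.175; 15.7 31.0 -0.1 -0.175; 10.1 33.2 -0.1 -0.175; 4.2 34.5 -0.1 -0.175; -1.9 34.7 -0.1 -0.175; -7.9 33.8 -0.1 -0.175; -13.6 31.9 -0.1 -0.175; -19.0 29.1 -0.1 -0.175; -23.7 25.3 -0.1 -0.175; -27.8 20.8 -0.1 -0.175; -31.0 15.7 -0.1 -0.175; -33.2 10.1 -0.1 -0.175; -34.5 4.2 -0.1 -0.175; -34.7 -1.9 -0.1 -0.175;
```

{"api": "carry_out", "payload": {"motion": "0 29 19 0 -0.175; 0 25.5 23.5 0 -0.175; 0 21 28 0 -0.175; 0 15.5 31 0 -0.175; 0 10 33 0 -0.175; 0 4 34.5 0 -0.175; 0 -2 34.5 0 -0.175; 0 -8 34 0 -0.175"}}

```text
clock: 2.15
tcp_pos: [0.4406, -0.1231, 0.2313]
orientation: [0.02, -3.141, 0.0]
contact_force: [-0.1, -0.6, 0.3]
grip_width: 0.0852
```

```bash
python3 - <<'E'
from h import *
st();o,p,Rm=pose();yaw=np.degrees(np.arctan2(Rm[1,0],Rm[0,0]));plan([546,134,232],(-98.5-yaw)%360,8)
E
```

```text
t 2.15 tcp [ 440.6 -123.1  231.3] toolx -179.3 tilt [-0. -0.] F [-0.14 -0.63  0.26] w 85.2 q [ 0.8   0.18 -0.73  2.01  0.15  0.99  1.58]
-13.6 32.0 -0.1 -0.176; -19.0 29.1 -0.1 -0.176; -23.8 25.3 -0.1 -0.176; -27.8 20.8 -0.1 -0.176; -31.1 15.5 -0.1 -0.176; -33.3 9.9 -0.1 -0.176; -34.5 3.9 -0.1 -0.176; -34.7 -2.2 -0.1 -0.176;
```

{"api": "carry_out", "payload": {"motion": "0 -13.5 32 0 -0.176; 0 -19 29 0 -0.176; 0 -24 25.5 0 -0.176; 0 -28 21 0 -0.176; 0 -31 15.5 0 -0.176; 0 -33 10 0 -0.176; 0 -34.5 4 0 -0.176; 0 -34.5 -2 0 -0.176"}}

```text
clock: 3.15
tcp_pos: [0.5471, 0.1333, 0.231]
orientation: [2.048, -2.382, 0.0]
contact_force: [-0.2, -0.1, 0.5]
grip_width: 0.0855
```

```bash
python3 - <<'E'
from h import *
st();p=camera_params('wrist');im=grab_frame('wrist');cv2.imwrite('pics/w1.png',im[:,:,::-1])
print(p, blobs(im,(22,120,100),(34,255,255),None,20))
print(proj(p,np.array([[.5484,.134,.1735],[.5369,.0567,.14],[.5153,-.0885,.133]])))
E
```

```text
t 3.15 tcp [547.1 133.3 231. ] toolx -98.6 tilt [-0. -0.] F [-0.23 -0.12  0.45] w 85.5 q [ 0.43  0.48 -1.02  1.78  0.45  1.14  2.25]
{'fx': 285.37788455812375, 'fy': 285.37788455812375, 'cx': 321.3591738333205, 'cy': 195.38306715087535, 'k1': 0.009709747990524839, 'eye': array([0.53616791, 0.05758722, 0.37457035]), 'attitude': array([0.23230971, 3.07359046, 0.47871581])} [([319.04, 217.62], [305, 202, 31, 28, 526])]
[[ 320.29761563  212.07808121]
 [ 319.99169086  103.17563983]
 [ 318.98092714 -138.57865291]]
```

View pics/w1.png

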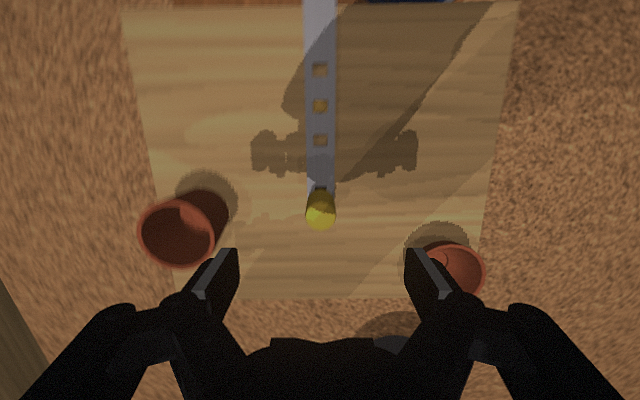

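The wrist view shows the knob top at about (320,211) against a predicted (320,212). The holes lie along column 320 at rows 70, 106 (pin) and 139. The cup and bowl sit either side, so I check finger clearance against both.

```bash
python3 - <<'E'
from h import *
pt=camera_params('top');pw=camera_params('wrist')
print('bowl,cup',onz(pt,[[260,231.5]],[.155])*1000,onz(pt,[[286.2,164.6]],[.175])*1000)
print('knob',onz(pw,[[320.5,211]],[.1735])*1000,'pin',onz(pw,[[320.3,106]],[.14])*1000, 'holes',onz(pw,[[320,70],[320.5,139.5]],[.132,.132])*1000)
k=np.array([548.4,134]);a=np.radians(-8.5);y=np.array([np.cos(a),np.sin(a)]);x=np.array([-y[1],y[0]])
for n,c in(('bowl',onz(pt,[[260,231.5]],[.155])),('cup',onz(pt,[[286.2,164.6]],[.175]))):
    d=c[0,:2]*1000-k;print(n,'jaw axis',d@y,'bar axis',d@x)
E
```

```text
bowl,cup [[449.10467204 216.40284771 155.        ]] [[656.92562136 130.40856601 175.        ]]
knob [[548.96613907 138.65144993 173.5       ]] pin [[538.68215271  64.14328416 140.        ]] holes [[535.19673234  37.67108652 132.        ]
 [542.31797471  90.8107104  132.        ]]
bowl jaw axis -110.38457090919901 bar axis 66.82093962141754
cup jaw axis 107.86440885086202 bar axis 12.489122996639672
```

```bash
python3 - <<'E'
from h import *
st();p=camera_params('wrist');im=grab_frame('wrist');cv2.imwrite('pics/w2.png',im[:,:,::-1])
print(p['eye']); st()
print('yel',blobs(im,(22,120,100),(34,255,255),None,20))
g=im[60:240,290:350];cv2.imwrite('pics/w2z.png',cv2.resize(g[:,:,::-1],None,fx=4,fy=3.2,interpolation=cv2.INTER_CUBIC)) 
E
```

```text
t 3.2 tcp [547.9 138.3 231.6] toolx -98.0 tilt [0.001 0.004] F [1.83 3.18 0.92] w 85.2 q [ 0.42  0.48 -1.03  1.77  0.45  1.14  2.25]
[0.53753014 0.06181287 0.37471191]
t 3.25 tcp [547.  136.7 231.4] toolx -98.5 tilt [0.    0.004] F [0.06 0.66 1.18] w 85.5 q [ 0.43  0.48 -1.03  1.78  0.45  1.14  2.25]
yel [([318.25, 211.21], [306, 195, 29, 27, 358]), ([321.65, 195.8], [318, 194, 8, 5, 20])]
```

View pics/w2z.png

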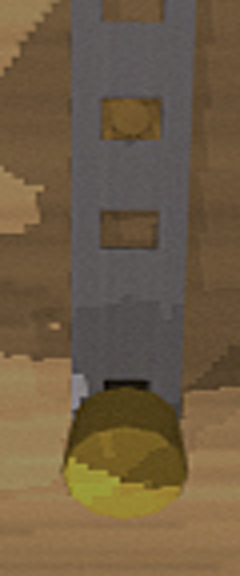

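```bash
python3 - <<'E'
from h import *
p=camera_params('wrist')
p['eye']=np.array([0.53753014,0.06181287,0.37471191]) 
# attitude at t=3.2 unknown to 0.5deg; use current
print('now eye',camera_params('wrist')['eye']);st()
print(onz(p,[[321.5,207.8],[323,96.6]],[.1735,.14])*1000)
im=grab_frame('wrist');cv2.imwrite('pics/w3.png',im[:,:,::-1]);p=camera_params('wrist');st();print(p['eye'])
g=im[60:240,290:350];cv2.imwrite('pics/w3z.png',cv2.resize(g[:,:,::-1],None,fx=4,fy=3.2,interpolation=cv2.INTER_CUBIC)) 
E
```

```text
now eye [0.53618296 0.06032648 0.37457269]
t 3.25 tcp [547.  136.7 231.4] toolx -98.5 tilt [0.    0.004] F [0.06 0.66 1.18] w 85.5 q [ 0.43  0.48 -1.03  1.78  0.45  1.14  2.25]
[[548.27826672 135.92388465 173.5       ]
 [535.30866062  57.3805355  140.        ]]
t 3.3 tcp [546.6 134.4 231. ] toolx -98.8 tilt [-0.001  0.002] F [-0.22 -0.24 -0.09] w 85.3 q [ 0.43  0.48 -1.03  1.78  0.45  1.14  2.25]
[0.53549547 0.05844776 0.37439189]
```

View pics/w3z.png

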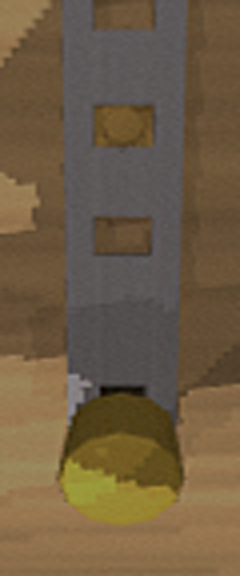

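The knob is at about (548,135) and the pin at about (536,57). The finger backs reach ±57 mm, while the bowl's and cup's near edges are at least 76 mm off along the jaw axis. Descending, slowing towards the end.

{"api": "carry_out", "payload": {"motion": "0 -0.5 -2 20 0; 0 0 0 20 0; 0 0 0 18 0; 0 0 0 14 0; 0 0 0 10 0; 0 0 0 6 0; 0 0 0 4 0; 0 0 0 0 0"}}

```text
clock: 4.3
tcp_pos: [0.549, 0.1329, 0.1394]
orientation: [-2.042, 2.387, -0.0]
contact_force: [0.4, 0.1, 0.7]
grip_width: 0.0854
```

```bash
python3 - <<'E'
from h import *
st();im=grab_frame('wrist');cv2.imwrite('pics/w4.png',im[:,:,::-1]);st()
E
```

```text
t 4.3 tcp [549.  132.9 139.4] toolx -98.9 tilt [0. 0.] F [0.38 0.11 0.71] w 85.4 q [ 0.36  0.58 -0.95  1.86  0.56  0.99  2.16]
t 4.35 tcp [549.1 133.  139.6] toolx -98.9 tilt [0. 0.] F [ 0.43  0.11 -0.4 ] w 85.5 q [ 0.36  0.58 -0.95  1.86  0.56  0.99  2.16]
```

View pics/w4.png

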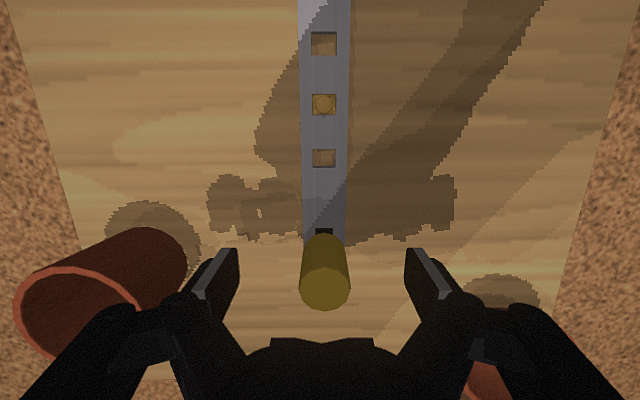

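The knob stands between the pads at column 325 with the jaw centre at 321, so I shift +1.5 mm in y and close gently.

{"api": "carry_out", "payload": {"motion": "0 0 1.5 0 0; 0.5 0 0 0 0; 0.6 0 0 0 0; 0.7 0 0 0 0; 0.8 0 0 0 0; 0.8 0 0 0 0; 0.8 0 0 0 0; 0.8 0 0 0 0", "newtons": 30}}

```text
clock: 5.35
tcp_pos: [0.5474, 0.1331, 0.1393]
orientation: [-2.042, 2.387, -0.0]
contact_force: [-0.1, -0.0, -0.5]
grip_width: 0.0234
```

```bash
python3 - <<'E'
from h import *
st();p=camera_params('wrist');im=grab_frame('wrist');cv2.imwrite('pics/w5.png',im[:,:,::-1]);st()
E
```

```text
t 5.35 tcp [547.4 133.1 139.3] toolx -98.9 tilt [ 0. -0.] F [-0.14 -0.   -0.48] w 23.4 q [ 0.36  0.58 -0.95  1.86  0.56  0.99  2.15]
t 5.4 tcp [547.4 133.  139.3] toolx -98.9 tilt [ 0. -0.] F [ 0.51 -0.52  1.03] w 23.6 q [ 0.36  0.58 -0.95  1.86  0.56  0.99  2.15]
```

View pics/w5.png

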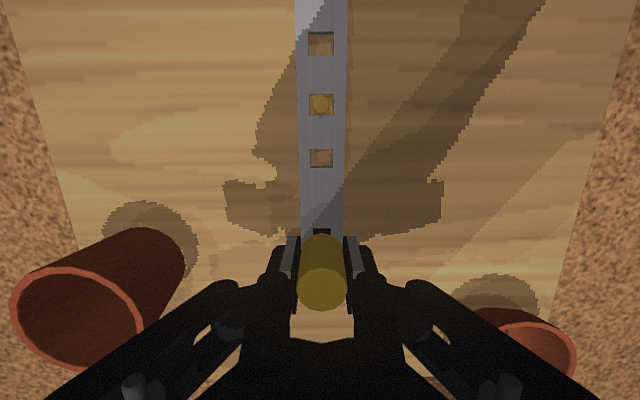

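Gripped at 23.4 mm with negligible force. Lifting 32 mm along the tip arc.

{"api": "carry_out", "payload": {"motion": "0.8 0.5 0 -4 0; 0.8 0.5 0 -4 0; 0.8 0.5 0 -4 0; 0.8 0.5 0 -4 0; 0.8 1 0 -4 0; 0.8 1 0 -4 0; 0.8 1 0 -4 0; 0.8 1 0 -4 0"}}

```text
clock: 6.4
tcp_pos: [0.5465, 0.1271, 0.1716]
orientation: [-2.042, 2.387, 0.0]
contact_force: [-0.3, 1.6, -3.9]
grip_width: 0.0232
```

```bash
python3 - <<'E'
from h import *
st();p=camera_params('wrist');im=grab_frame('wrist');cv2.imwrite('pics/w6.png',im[:,:,::-1]);st()
E
```

```text
t 6.4 tcp [546.5 127.1 171.6] toolx -98.9 tilt [0. 0.] F [-0.35  1.64 -3.86] w 23.2 q [ 0.4   0.54 -0.98  1.84  0.52  1.04  2.2 ]
t 6.45 tcp [546.7 127.1 172.1] toolx -98.9 tilt [0.001 0.   ] F [-0.06  0.32 -3.51] w 23.4 q [ 0.4   0.54 -0.98  1.84  0.52  1.04  2.2 ]
```

View pics/w6.png

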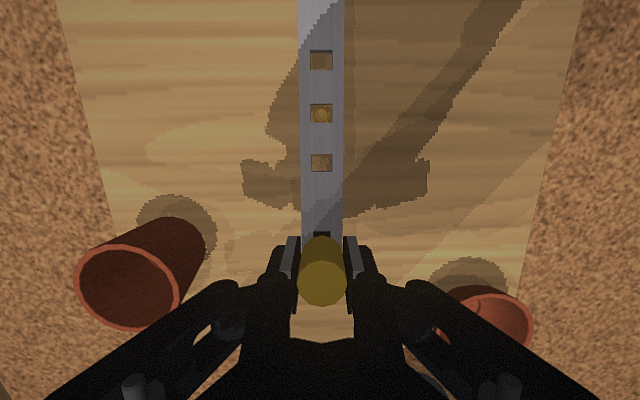

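Lifted: 3.9 N down, no sideways load. Now I push the flap open, knob heading for about (548,95) world with the tool turned +0.138 rad. I do most of it first, then look.

{"api": "carry_out", "payload": {"motion": "0.8 2 -0.4 0 0.017; 0.8 3.5 -0.7 0 0.017; 0.8 4 -0.9 0 0.017; 0.8 4 -1 0 0.017; 0.8 4 -1.1 0 0.017; 0.8 4 -1.2 0 0.017; 0.8 3.5 -1.1 0 0.017; 0.8 2 -0.6 0 0.017"}}

```text
clock: 7.45
tcp_pos: [0.5476, 0.0988, 0.1713]
orientation: [1.873, -2.522, 0.0]
contact_force: [0.8, -0.5, -3.4]
grip_width: 0.0236
```

```bash
python3 - <<'E'
from h import *
st();p=camera_params('wrist');im=grab_frame('wrist');cv2.imwrite('pics/w7.png',im[:,:,::-1]);st();p2=camera_params('wrist');print(p['eye'],p2['eye'])
t=grab_frame('top');cv2.imwrite('pics/t7.png',cv2.resize(t[140:275,230:410,::-1],None,fx=4.4,fy=4.4,interpolation=cv2.INTER_CUBIC))
E
```

```text
t 7.45 tcp [547.6  98.8 171.3] toolx -106.8 tilt [ 0. -0.] F [ 0.78 -0.46 -3.36] w 23.6 q [ 0.43  0.52 -0.95  1.85  0.49  1.02  2.13]
t 7.5 tcp [547.6  98.6 171.3] toolx -106.8 tilt [ 0. -0.] F [ 1.7  -0.21 -3.22] w 22.7 q [ 0.43  0.52 -0.95  1.85  0.49  1.02  2.13]
[0.52577421 0.02548974 0.31476135] [0.52574101 0.02531625 0.31477425]
```

View pics/w7.png

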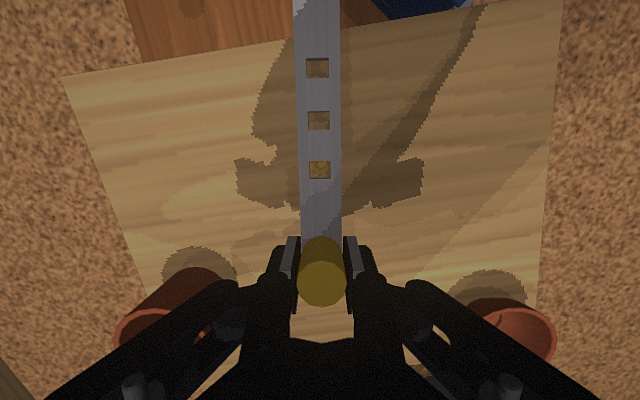

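View pics/t7.png

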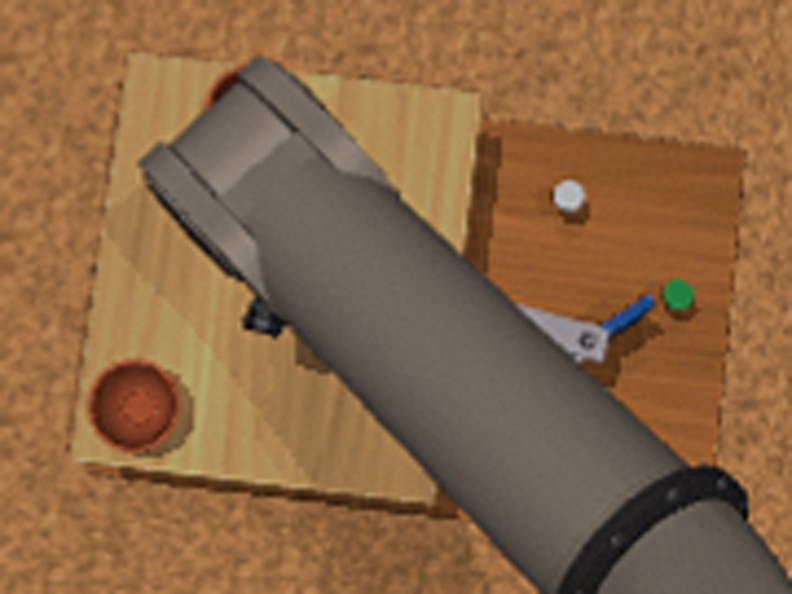

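The flap's tip now lies close to the line to the green cap. In the wrist view the wide hole is at about (319,169), with the pin partly visible through it. Zooming in.

```bash
python3 - <<'E'
import cv2
im=cv2.imread('pics/w7.png')[45:195,280:360]
cv2.imwrite('pics/w7z.png',cv2.resize(im,None,fx=4,fy=4,interpolation=cv2.INTER_CUBIC))
E
```

```text
(no output)
```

View pics/w7z.png

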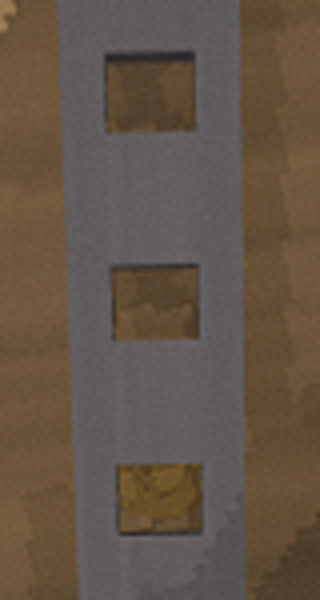

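```bash
cat >> h.py <<'E'
from scipy.optimize import least_squares
def barfit(p,px,v0,offs=(120,147,174),fixth=None):
    """v=[pivot x,y mm, yaw, theta]; px = centres of the hole outlines on the bar's top"""
    def X(v,s,up=2.5):
        c,si=np.cos(v[3]),np.sin(v[3]);u=np.array([np.cos(v[2]),np.sin(v[2])])
        return np.array([[*(v[:2]+(q*c-up*si)*u),130.5+q*si+up*c] for q in s])
    def f(v): 
        e=(proj(p,X(v,offs)/1000)-px).ravel()
        return np.r_[e, [] if fixth is None else (v[3]-fixth)*300]
    q=least_squares(f,v0,x_scale=[10,10,.1,.1]);return q.x,q.fun,X
E
python3 - <<'E'
from h import *
p=camera_params('wrist');print(p['eye'])
px=np.array([[151,92],[155.5,302],[160,499]])/4+[280,45]-.4
for ft in(None,.142):
    v,e,X=barfit(p,px,[488,-111,1.285,.14],fixth=ft)
    print(v.round(3),np.degrees(v[2]).round(1),e.round(2));print('holes mid',X(v,(120,147,174),0).round(1))
for nm,P in(('fit',(536.9,56.7)),('w',(535.5,57.4))):
  for z in(140,128): print(nm,z,((proj(p,np.array([[*P,z]])/1000)-[280,45])*4).round(0))
E
```

```text
[0.52576169 0.02552432 0.31478483]
[ 4.90520e+02 -1.06925e+02  1.29900e+00  1.37000e-01] 74.4 [-0.01  0.02  0.02 -0.04 -0.01  0.02]
holes mid [[522.4   7.6 146.9]
 [529.6  33.3 150.6]
 [536.8  59.1 154.3]]
[ 4.90538e+02 -1.06862e+02  1.29900e+00  1.42000e-01] 74.4 [-0.01 -0.14  0.02 -0.05 -0.01  0.22 -0.05]
holes mid [[522.4   7.6 147.5]
 [529.6  33.3 151.3]
 [536.8  59.1 155.1]]
fit 140 [[154. 462.]]
fit 128 [[155. 448.]]
w 140 [[164. 463.]]
w 128 [[164. 450.]]
```

```bash
python3 - <<'E'
from h import *
p=camera_params('wrist');o,t,Rm=pose()
off=Rm.T@(p['eye']*1000-t);Ra=Rm.T@R.from_rotvec(p['attitude']).as_matrix();print(off.round(2))
def at(t,rv):
    R0=R.from_rotvec(rv).as_matrix();q=dict(p);q['eye']=(np.array(t)+R0@off)/1000;q['attitude']=R.from_matrix(R0@Ra).as_rotvec();return q
im5=cv2.imread('pics/w5.png');im6=cv2.imread('pics/w6.png');im7=cv2.imread('pics/w7.png')
a=cv2.resize(im5[85:125,300:342],None,fx=8,fy=8,interpolation=cv2.INTER_CUBIC)
b=cv2.resize(im6[93:133,300:342],None,fx=8,fy=8,interpolation=cv2.INTER_CUBIC)
c=cv2.resize(im7[150:190,300:342],None,fx=8,fy=8,interpolation=cv2.INTER_CUBIC)
f=np.hstack([a,b]);d=np.vstack([f,np.hstack([c,0*c])]);cv2.imwrite('pics/z5.png',np.clip(d*1.8,0,255).astype('uint8')[:,:,:])
q5=at([547.4,133.05,139.3],[-2.042,2.387,0]);q6=at([546.6,127.1,171.7],[-2.042,2.387,0])
for P in((536.9,56.7),(535.5,57.4)):
    print(P,((proj(q5,np.array([[*P,140]])/1000)-[300,85])*8+3.5).round(0),((proj(q6,np.array([[*P,140]])/1000)-[300,93])*8+3.5).round(0),((proj(p,np.array([[*P,140]])/1000)-[300,150])*8+3.5).round(0))
import pickle;pickle.dump((off,Ra),open('cam.pkl','wb'))
E
```

```text
[  76.54   -0.28 -143.47]
(536.9, 56.7) [[153. 147.]] [[159. 171.]] [[151.  87.]]
(535.5, 57.4) [[178. 156.]] [[179. 177.]] [[171.  90.]]
```

View pics/z5.png

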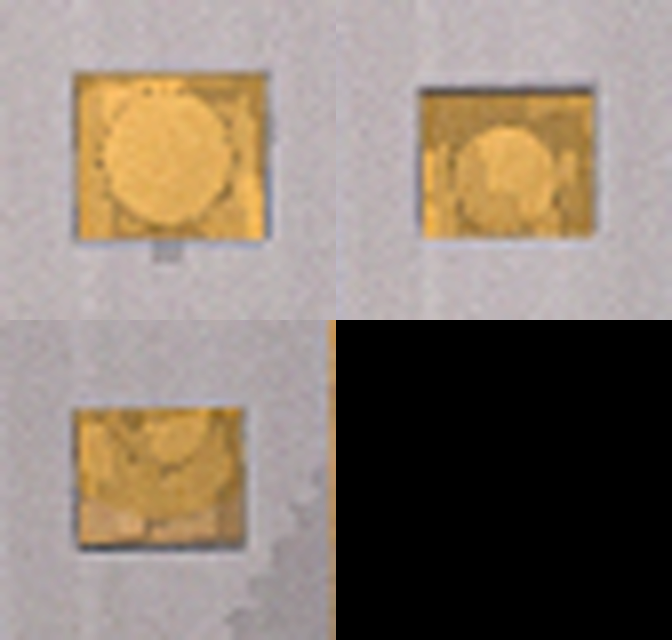

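The wrist fit is tight (residuals under 0.05 px). The lowered hole would land at about (537.2,60.7) with the pin at (536.0,57.6), so I need about 3.3 mm more along the bar, then a partial lowering on the arc to just above the pin.

{"api": "carry_out", "payload": {"motion": "0.8 1.2 -0.2 0 0; 0.8 1.2 -0.2 0 0; 0.8 0.9 -0.1 0 0; 0.8 0 0 0 0; 0.8 -0.8 0 3 0; 0.8 -0.8 0 3 0; 0.8 -0.7 0 3 0; 0.8 -0.6 0 3 0"}}

```text
clock: 8.55
tcp_pos: [0.5481, 0.0988, 0.1593]
orientation: [-1.875, 2.52, -0.001]
contact_force: [0.4, 0.4, 2.3]
grip_width: 0.0232
```

```bash
python3 - <<'E'
from h import *
st();im=grab_frame('wrist');cv2.imwrite('pics/w8.png',im[:,:,::-1]);st();p=camera_params('wrist')
g=im[30:200,280:360];cv2.imwrite('pics/w8z.png',np.clip(cv2.resize(g[:,:,::-1],None,fx=4,fy=4,interpolation=cv2.INTER_CUBIC)*1.5,0,255).astype('uint8')) 
print(((proj(p,[[.536,.0576,.14]])-[280,30])*4+1.5).round())
E
```

```text
t 8.55 tcp [548.1  98.8 159.3] toolx -106.7 tilt [ 0. -0.] F [0.38 0.45 2.28] w 23.2 q [ 0.42  0.54 -0.94  1.86  0.51  1.    2.12]
t 8.6 tcp [547.9  98.8 158.9] toolx -106.7 tilt [-0. -0.] F [0.53 0.03 0.84] w 23.1 q [ 0.42  0.54 -0.94  1.86  0.51  1.    2.12]
[[165. 543.]]
```

View pics/w8z.png

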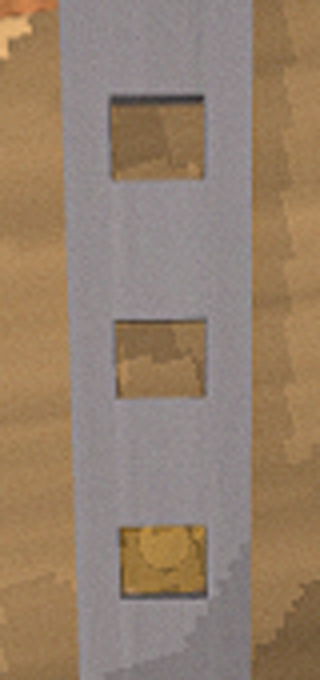

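```bash
python3 - <<'E'
from h import *
p=camera_params('wrist')
px=(np.array([[157.5,138],[161,359],[164,562]])-1.5)/4+[280,30]
v,e,X=barfit(p,px,[488,-111,1.285,.08]);print(v.round(3),np.degrees(v[2]).round(1),e.round(2));print(X(v,(174,),0).round(1))
u=np.array([np.cos(v[2]),np.sin(v[2])]);H=v[:2]+174*u
P=onz(p,(np.array([[168,545.]])-1.5)/4+[280,30],[.14])[0,:2]*1000;print('pin',P,'lowered hole',H)
d=P-H;print('along',d@u,'lat (left of u)',d@[-u[1],u[0]]); st()
o,t,_=pose();k=t[:2]-v[:2];print('L',k@u,'lat',k@[-u[1],u[0]])
E
```

```text
[ 4.88999e+02 -1.08058e+02  1.29400e+00  9.20000e-02] 74.1 [ 0.01  0.05 -0.02 -0.08  0.01  0.04]
[[536.4  58.6 146.4]]
pin [535.656891    58.03356721] lowered hole [536.60740655  59.30278447]
along -1.4808551822805085 lat (left of u) 0.5669746009391191
t 8.6 tcp [547.9  98.8 158.9] toolx -106.7 tilt [-0. -0.] F [0.53 0.03 0.84] w 23.1 q [ 0.42  0.54 -0.94  1.86  0.51  1.    2.12]
L 215.09383832374527 lat -0.0280351053827674
```

Still 1.5 mm short along the bar and 0.6 mm sideways. Correcting while held above the pin.

{"api": "carry_out", "payload": {"motion": "0.8 0.8 0.3 0 0; 0.8 0.8 0.3 0 0; 0.8 0 0 0 0; 0.8 0 0 0 0; 0.8 0 0 0 0; 0.8 0 0 0 0; 0.8 0 0 0 0; 0.8 0 0 0 0"}}

```text
clock: 9.6
tcp_pos: [0.5469, 0.0973, 0.1593]
orientation: [1.875, -2.521, 0.0]
contact_force: [0.1, -0.8, 1.3]
grip_width: 0.0229
```

```bash
python3 - <<'E'
from h import *
st();im=grab_frame('wrist');cv2.imwrite('pics/w9.png',im[:,:,::-1]);p=camera_params('wrist')
g=im[30:200,280:360];cv2.imwrite('pics/w9z.png',np.clip(cv2.resize(g[:,:,::-1],None,fx=4,fy=4,interpolation=cv2.INTER_CUBIC)*1.5,0,255).astype('uint8')) 
E
```

```text
t 9.6 tcp [546.9  97.3 159.3] toolx -106.7 tilt [ 0. -0.] F [ 0.08 -0.83  1.29] w 22.9 q [ 0.43  0.53 -0.94  1.87  0.51  1.    2.12]
```

View pics/w9z.png

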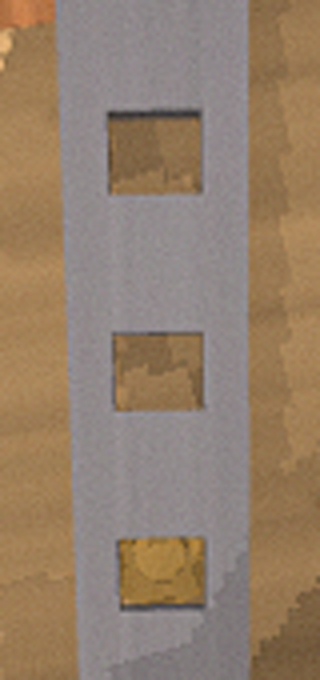

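```bash
cat > m.py <<'E'
from h import *
def meas(hz,pin,o=(280,30)):
    p=camera_params('wrist')
    px=(np.array(hz,float)-1.5)/4+o
    v,e,X=barfit(p,px,[488,-111,1.285,.08]);print(v.round(3),np.degrees(v[2]).round(1),'res',e.round(2))
    u=np.array([np.cos(v[2]),np.sin(v[2])]);H=v[:2]+174*u
    P=np.array([535.8,57.7])
    if pin is not None: P=onz(p,(np.array([pin],float)-1.5)/4+o,[.14])[0,:2]*1000
    d=P-H;print('pin',P.round(1),'hole',H.round(1),'along',d@u,'lat',d@[-u[1],u[0]]); st()
    _,t,_=pose();k=t[:2]-v[:2];print('L',k@u,'lat',k@[-u[1],u[0]])
E
python3 -c "
from m import *
meas([[155,153],[159,371.5],[162.5,573]],(161,557))"
```

```text
[ 4.89034e+02 -1.08083e+02  1.29600e+00  9.00000e-02] 74.2 res [ 0.01  0.01 -0.02 -0.02  0.01  0.01]
pin [536.2  58.1] hole [536.3  59.4] along -1.2887736024217722 lat -0.2422010321254196
t 9.65 tcp [546.9  97.3 159.3] toolx -106.7 tilt [ 0. -0.] F [ 1.06 -1.46  1.17] w 23.1 q [ 0.43  0.53 -0.94  1.87  0.51  1.    2.12]
L 213.41133431664178 lat 0.10022552783593053
```

The flap stayed put and the knob took up slack (L 215.1→213.4). Pushing 1.6 mm more, which can't overshoot the ±1 mm window.

{"api": "carry_out", "payload": {"motion": "0.8 0.8 0 0 0; 0.8 0.8 0 0 0; 0.8 0 0 0 0; 0.8 0 0 0 0; 0.8 0 0 0 0; 0.8 0 0 0 0; 0.8 0 0 0 0; 0.8 0 0 0 0"}}

```text
clock: 10.65
tcp_pos: [0.5464, 0.0959, 0.1593]
orientation: [-1.875, 2.521, 0.0]
contact_force: [-0.9, 1.7, 0.9]
grip_width: 0.0232
```

```bash
python3 - <<'E'
from h import *
st();im=grab_frame('wrist');p=camera_params('wrist')
g=im[30:200,280:360];cv2.imwrite('pics/w10z.png',np.clip(cv2.resize(g[:,:,::-1],None,fx=4,fy=4,interpolation=cv2.INTER_CUBIC)*1.5,0,255).astype('uint8')) 
E
```

```text
t 10.65 tcp [546.4  95.9 159.3] toolx -106.7 tilt [0. 0.] F [-0.86  1.69  0.9 ] w 23.2 q [ 0.43  0.53 -0.94  1.87  0.51  1.    2.12]
```

View pics/w10z.png

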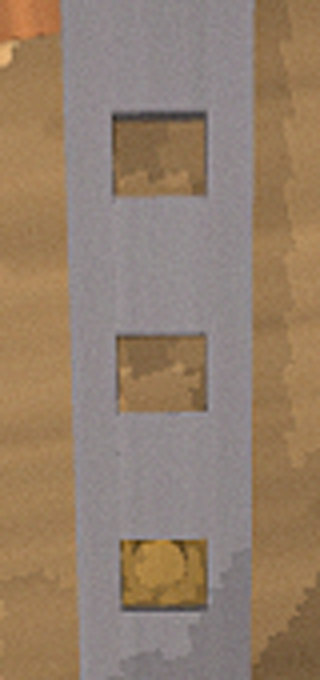

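```bash
python3 -c "
from m import *
meas([[160,154.5],[162.5,373],[165,575]],(160.5,563))"
```

```text
[ 4.87392e+02 -1.09020e+02  1.29000e+00  9.20000e-02] 73.9 res [-0.01 -0.01  0.02  0.02 -0.01 -0.01]
pin [536.   57.4] hole [535.6  58.2] along -0.6284955151197421 lat -0.6625853245674522
t 10.7 tcp [546.4  95.9 159.3] toolx -106.7 tilt [0. 0.] F [0.02 1.38 1.05] w 23.2 q [ 0.43  0.53 -0.94  1.87  0.51  1.    2.12]
L 213.21861782777216 lat 0.012912282372972313
```

Flap engaged. Remaining error is 0.6 mm along and 0.7 mm sideways. I correct that, then lower gently on the arc to just past the pin's top and read the force.

{"api": "carry_out", "payload": {"motion": "0.8 0.7 -0.4 0 0; 0.8 0 -0.3 0 0; 0.8 -0.3 0 1.5 0; 0.8 -0.3 0 1.5 0; 0.8 -0.2 0 1 0; 0.8 -0.2 0 1 0; 0.8 -0.2 0 1 0; 0.8 0 0 0 0"}}

```text
clock: 11.7
tcp_pos: [0.5472, 0.096, 0.1532]
orientation: [1.875, -2.52, 0.0]
contact_force: [0.1, -1.0, 1.6]
grip_width: 0.0228
```

```bash
python3 - <<'E'
from h import *
st();im=grab_frame('wrist');p=camera_params('wrist');st()
g=im[30:200,280:360];cv2.imwrite('pics/w11z.png',np.clip(cv2.resize(g[:,:,::-1],None,fx=4,fy=4,interpolation=cv2.INTER_CUBIC)*1.5,0,255).astype('uint8')) 
E
```

```text
t 11.7 tcp [547.2  96.  153.2] toolx -106.7 tilt [-0. -0.] F [ 0.14 -0.98  1.62] w 22.8 q [ 0.43  0.54 -0.93  1.87  0.52  0.99  2.12]
t 11.75 tcp [547.2  95.9 153.2] toolx -106.7 tilt [-0. -0.] F [0.03 0.21 1.61] w 23.1 q [ 0.43  0.54 -0.93  1.87  0.52  0.99  2.12]
```

View pics/w11z.png

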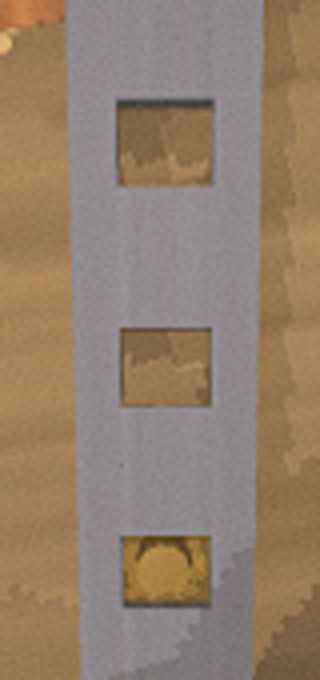

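```bash
python3 -c "
from m import *
meas([[165,143.5],[166,367.5],[167,571]],(162.5,571))"
```

```text
[ 4.86415e+02 -1.09737e+02  1.28300e+00  6.40000e-02] 73.5 res [-0.    0.05  0.01 -0.1  -0.    0.04]
pin [536.5  57.4] hole [535.7  57.1] along 0.42289360805472875 lat -0.6309615819855467
t 11.75 tcp [547.2  95.9 153.2] toolx -106.7 tilt [-0. -0.] F [0.03 0.21 1.61] w 23.1 q [ 0.43  0.54 -0.93  1.87  0.52  0.99  2.12]
L 214.4609808142859 lat -0.010415343759017566
```

Pin is within the hole: +0.4 mm along, 0.6 mm sideways, force only 1.6 N. Lowering further.

{"api": "carry_out", "payload": {"motion": "0.8 -0.2 -0.4 1 0; 0.8 -0.2 0 1 0; 0.8 -0.2 0 1 0; 0.8 -0.2 0 1 0; 0.8 -0.2 0 1 0; 0.8 -0.2 0 1 0; 0.8 0 0 0 0; 0.8 0 0 0 0"}}

```text
clock: 12.75
tcp_pos: [0.5479, 0.0972, 0.1473]
orientation: [-1.875, 2.521, 0.0]
contact_force: [-0.5, 0.2, 1.6]
grip_width: 0.0233
```

```bash
python3 - <<'E'
from h import *
st();im=grab_frame('wrist');st()
g=im[30:200,280:360];cv2.imwrite('pics/w12z.png',np.clip(cv2.resize(g[:,:,::-1],None,fx=4,fy=4,interpolation=cv2.INTER_CUBIC)*1.5,0,255).astype('uint8')) 
E
```

```text
t 12.75 tcp [547.9  97.2 147.3] toolx -106.7 tilt [-0.  0.] F [-0.53  0.23  1.64] w 23.3 q [ 0.42  0.55 -0.93  1.87  0.53  0.98  2.11]
t 12.8 tcp [548.   97.2 147.3] toolx -106.7 tilt [0. 0.] F [0.3  0.43 1.36] w 23.4 q [ 0.42  0.55 -0.93  1.87  0.53  0.98  2.11]
```

View pics/w12z.png

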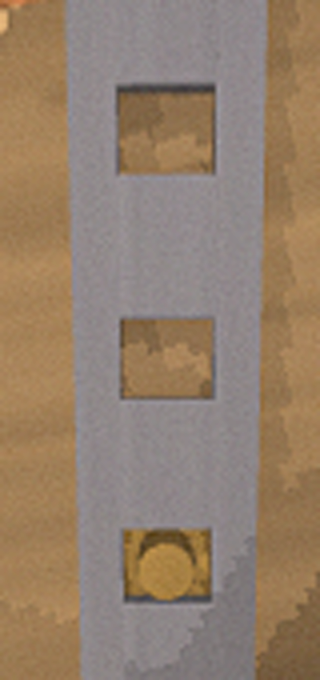

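The pin is well inside the hole at about (167,572) zoomed, and the force is unchanged at 1.6 N. Continuing down to the collar.

{"api": "carry_out", "payload": {"motion": "0.8 -0.2 0 1.2 0; 0.8 -0.2 0 1.2 0; 0.8 -0.2 0 1.2 0; 0.8 -0.2 0 1.2 0; 0.8 -0.2 0 1 0; 0.8 -0.2 0 1 0; 0.8 0 0 0.7 0; 0.8 0 0 0 0"}}

```text
clock: 13.8
tcp_pos: [0.5483, 0.0984, 0.1398]
orientation: [-1.875, 2.52, 0.0]
contact_force: [0.1, -0.3, 2.4]
grip_width: 0.0233
```

```bash
python3 - <<'E'
from h import *
st();im=grab_frame('wrist');st()
g=im[30:200,280:360];cv2.imwrite('pics/w13z.png',np.clip(cv2.resize(g[:,:,::-1],None,fx=4,fy=4,interpolation=cv2.INTER_CUBIC)*1.5,0,255).astype('uint8')) 
E
```

```text
t 13.8 tcp [548.3  98.4 139.8] toolx -106.7 tilt [0. 0.] F [ 0.09 -0.34  2.35] w 23.3 q [ 0.41  0.56 -0.92  1.88  0.54  0.97  2.1 ]
t 13.85 tcp [548.3  98.3 139.8] toolx -106.7 tilt [0. 0.] F [-0.15  0.52  1.69] w 23.0 q [ 0.41  0.56 -0.92  1.88  0.54  0.97  2.1 ]
```

View pics/w13z.png

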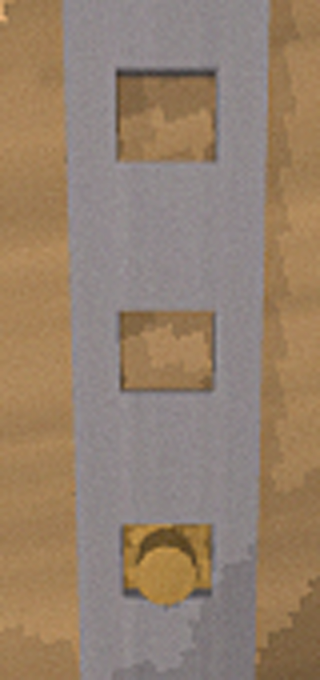

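The pin now protrudes above the bar at about (167,575). A light press to feel for the collar.

{"api": "carry_out", "payload": {"motion": "0.8 0 0 0.4 0; 0.8 0 0 0.4 0; 0.8 0 0 0.4 0; 0.8 0 0 0.4 0; 0.8 0 0 0.2 0; 0.8 0 0 0 0; 0.8 0 0 0 0; 0.8 0 0 0 0"}}

```text
clock: 14.85
tcp_pos: [0.5483, 0.0983, 0.138]
orientation: [-1.875, 2.521, -0.0]
contact_force: [0.2, 0.4, 2.6]
grip_width: 0.0227
```

```bash
python3 - <<'E'
from h import *
st();im=grab_frame('wrist');st()
g=im[30:200,280:360];cv2.imwrite('pics/w14z.png',np.clip(cv2.resize(g[:,:,::-1],None,fx=4,fy=4,interpolation=cv2.INTER_CUBIC)*1.5,0,255).astype('uint8')) 
E
```

```text
t 14.85 tcp [548.3  98.3 138. ] toolx -106.7 tilt [ 0. -0.] F [0.23 0.41 2.64] w 22.7 q [ 0.41  0.56 -0.92  1.88  0.54  0.97  2.1 ]
t 14.9 tcp [548.3  98.3 138. ] toolx -106.7 tilt [ 0. -0.] F [-0.79 -0.58  1.77] w 23.3 q [ 0.41  0.56 -0.92  1.88  0.54  0.97  2.1 ]
```

View pics/w14z.png

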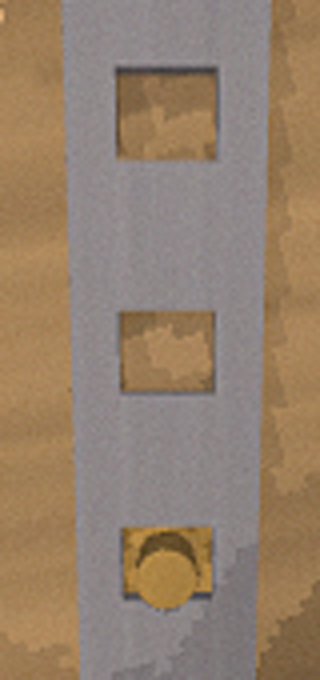

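```bash
python3 -c "
from m import *
meas([[167,113.5],[168,352],[168,563]],(167,577))"
```

```text
[ 4.86280e+02 -1.09805e+02  1.28100e+00  4.00000e-03] 73.4 res [ 0.04  0.05 -0.08 -0.1   0.04  0.05]
pin [536.2  57.2] hole [535.9  57. ] along 0.3449425877858737 lat -0.15994573083339733
t 14.9 tcp [548.3  98.3 138. ] toolx -106.7 tilt [ 0. -0.] F [-0.79 -0.58  1.77] w 23.3 q [ 0.41  0.56 -0.92  1.88  0.54  0.97  2.1 ]
L 217.12855800615085 lat -0.09840178946760171
```

Fitted tilt is about 0.004 rad, nearly level. Pressing a little more until the collar resists.

{"api": "carry_out", "payload": {"motion": "0.8 0 0 0.4 0; 0.8 0 0 0.4 0; 0.8 0 0 0.4 0; 0.8 0 0 0.3 0; 0.8 0 0 0 0; 0.8 0 0 0 0; 0.8 0 0 0 0; 0.8 0 0 0 0"}}

```text
clock: 15.9
tcp_pos: [0.5484, 0.0984, 0.1365]
orientation: [-1.875, 2.52, 0.0]
contact_force: [0.1, 0.9, 3.9]
grip_width: 0.0232
```

```bash
python3 - <<'E'
from h import *
st();im=grab_frame('wrist');st()
g=im[30:200,280:360];cv2.imwrite('pics/w15z.png',np.clip(cv2.resize(g[:,:,::-1],None,fx=4,fy=4,interpolation=cv2.INTER_CUBIC)*1.5,0,255).astype('uint8')) 
E
```

```text
t 15.9 tcp [548.4  98.4 136.5] toolx -106.7 tilt [0. 0.] F [0.11 0.89 3.87] w 23.2 q [ 0.41  0.56 -0.92  1.88  0.54  0.97  2.09]
t 15.95 tcp [548.4  98.4 136.5] toolx -106.7 tilt [0. 0.] F [0.01 1.28 3.05] w 23.1 q [ 0.41  0.56 -0.92  1.88  0.54  0.97  2.09]
```

View pics/w15z.png

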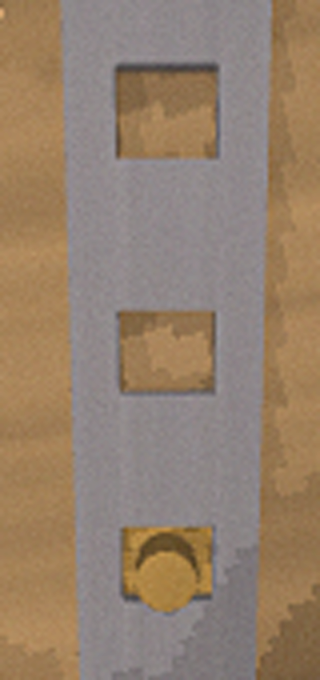

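Force is rising slowly (3–4 N) while the bar hardly moves. One more small press to confirm it's seated.

{"api": "carry_out", "payload": {"motion": "0.8 0 0 0.5 0; 0.8 0 0 0.5 0; 0.8 0 0 0.5 0; 0.8 0 0 0.5 0; 0.8 0 0 0 0; 0.8 0 0 0 0; 0.8 0 0 0 0; 0.8 0 0 0 0"}}

```text
clock: 16.95
tcp_pos: [0.5483, 0.0983, 0.1345]
orientation: [-1.875, 2.521, -0.0]
contact_force: [0.6, 2.3, 4.7]
grip_width: 0.0229
```

```bash
python3 - <<'E'
from h import *
st();im=grab_frame('wrist');st();p=camera_params('wrist')
g=im[30:200,280:360];cv2.imwrite('pics/w16z.png',np.clip(cv2.resize(g[:,:,::-1],None,fx=4,fy=4,interpolation=cv2.INTER_CUBIC)*1.5,0,255).astype('uint8')) 
s=grab_frame('scene')[165:285,240:420,::-1];cv2.imwrite('pics/s16z.png',cv2.resize(s,None,fx=4.4,fy=4.4,interpolation=cv2.INTER_CUBIC))
E
```

```text
t 16.95 tcp [548.3  98.3 134.5] toolx -106.7 tilt [ 0. -0.] F [0.59 2.34 4.73] w 22.9 q [ 0.41  0.57 -0.91  1.88  0.54  0.96  2.09]
t 17.0 tcp [548.3  98.3 134.5] toolx -106.7 tilt [0. 0.] F [0.41 2.34 4.93] w 23.4 q [ 0.41  0.57 -0.91  1.88  0.54  0.96  2.09]
```

View pics/w16z.png

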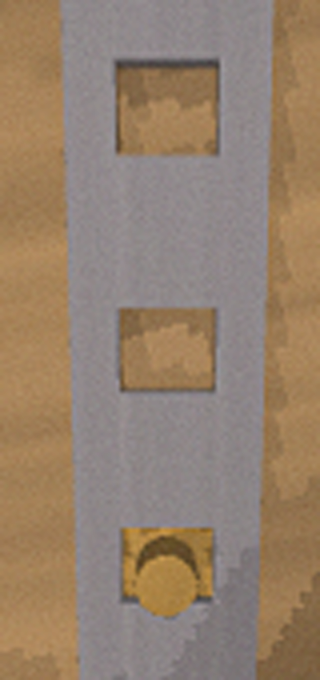

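View pics/s16z.png

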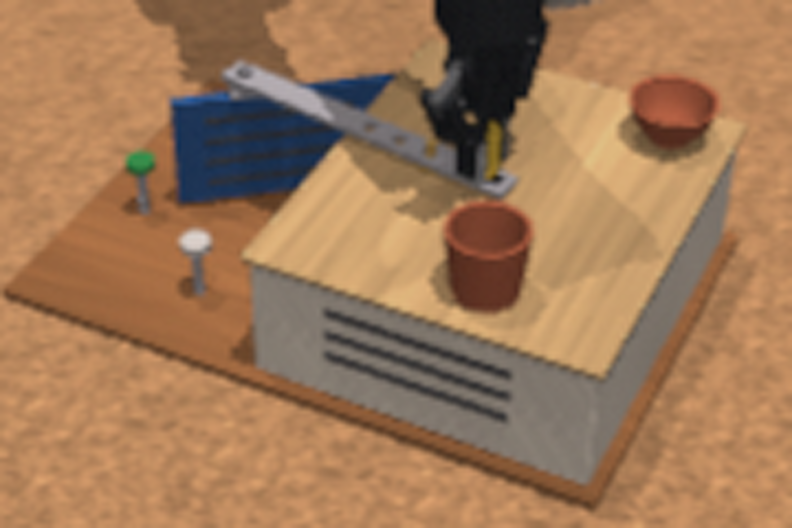

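```bash
python3 - <<'E'
from m import *
meas([[167.5,108],[168.5,349.5],[168.5,566]],(167,585))
p=camera_params('wrist')
# assume bar level: where hole top centres / collar etc. should appear for tilt 0 and 0.01
px=None
for th in(0,.01,.02):
    c,s=np.cos(th),np.sin(th);u=np.array([np.cos(1.281),np.sin(1.281)]);pv=np.array([486.3,-109.8])
    X=np.array([[*(pv+(q*c-2.5*s)*u),130.5+q*s+2.5*c] for q in(120,147,174)])
    print(th,((proj(p,X/1000)-[280,30])*4+1.5).round(1).tolist())
E
```

```text
[ 4.86155e+02 -1.10053e+02  1.28100e+00 -2.00000e-03] 73.4 res [ 0.04 -0.12 -0.08  0.23  0.04 -0.11]
pin [536.2  57.4] hole [535.8  56.7] along 0.7989289823141008 lat -0.2244485464230324
t 17.05 tcp [548.3  98.3 134.5] toolx -106.7 tilt [ 0. -0.] F [0.34 0.37 4.86] w 23.3 q [ 0.41  0.57 -0.91  1.88  0.54  0.96  2.09]
L 217.42790655772018 lat -0.14625255138784832
0 [[166.6, 109.9], [167.1, 352.9], [167.5, 568.2]]
0.01 [[166.6, 107.9], [167.1, 353.2], [167.6, 571.0]]
0.02 [[166.6, 105.8], [167.1, 353.3], [167.6, 573.8]]
```

Tilt fits 0 to within about 5 mrad. One more gentle 1.5 mm press to make sure; force is well below the limits.

{"api": "carry_out", "payload": {"motion": "0.8 0 0 0.5 0; 0.8 0 0 0.5 0; 0.8 0 0 0.5 0; 0.8 0 0 0 0; 0.8 0 0 0 0; 0.8 0 0 0 0; 0.8 0 0 0 0; 0.8 0 0 0 0"}}

```text
clock: 18.05
tcp_pos: [0.5483, 0.0983, 0.133]
orientation: [-1.875, 2.521, -0.0]
contact_force: [0.1, 0.9, 3.8]
grip_width: 0.0231
```

```bash
python3 - <<'E'
from h import *
st();im=grab_frame('wrist');st()
g=im[30:200,280:360];cv2.imwrite('pics/w17z.png',np.clip(cv2.resize(g[:,:,::-1],None,fx=4,fy=4,interpolation=cv2.INTER_CUBIC)*1.5,0,255).astype('uint8')) 
E
```

```text
t 18.05 tcp [548.3  98.3 133. ] toolx -106.7 tilt [0. 0.] F [0.12 0.85 3.78] w 23.1 q [ 0.4   0.57 -0.91  1.88  0.55  0.96  2.09]
t 18.1 tcp [548.3  98.3 133. ] toolx -106.7 tilt [0. 0.] F [-0.08  1.6   5.58] w 23.0 q [ 0.4   0.57 -0.91  1.88  0.55  0.96  2.09]
```

View pics/w17z.png

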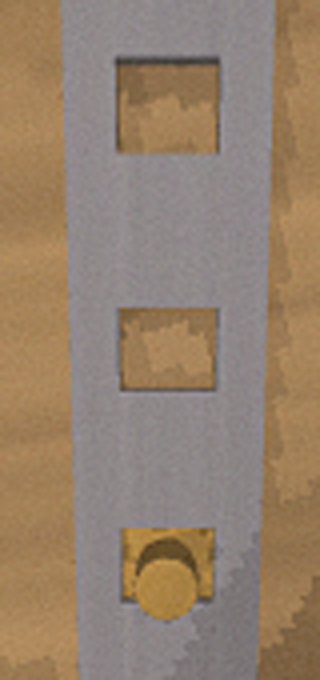

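Force has plateaued at 4–5 N as the pads creep along the knob, and the bar doesn't move. Opening and rising clear, then checking the seat.

{"api": "carry_out", "payload": {"motion": "0.7 0 0 0 0; 0.4 0 0 0 0; 0 0 0 0 0; 0 0 0 0 0; 0 0 0 -10 0; 0 0 0 -20 0; 0 0 0 -25 0; 0 0 0 -25 0"}}

```text
clock: 19.1
tcp_pos: [0.5486, 0.0986, 0.2153]
orientation: [-1.875, 2.519, -0.001]
contact_force: [0.4, -0.2, 0.2]
grip_width: 0.0853
```

```bash
python3 - <<'E'
from h import *
st();grab_frame('wrist');grab_frame('wrist');im=grab_frame('wrist');st();p=camera_params('wrist');cv2.imwrite('pics/w18.png',im[:,:,::-1])
g=im[40:240,280:360];cv2.imwrite('pics/w18z.png',np.clip(cv2.resize(g[:,:,::-1],None,fx=4,fy=3,interpolation=cv2.INTER_CUBIC)*1.5,0,255).astype('uint8')) 
s=grab_frame('scene')[165:285,240:420,::-1];cv2.imwrite('pics/s18z.png',cv2.resize(s,None,fx=4.4,fy=4.4,interpolation=cv2.INTER_CUBIC))
for th in(0,.01,.02):
    c,s=np.cos(th),np.sin(th);u=np.array([np.cos(1.281),np.sin(1.281)]);pv=np.array([486.3,-109.8])
    X=np.array([[*(pv+(q*c-2.5*s)*u),130.5+q*s+2.5*c] for q in(120,147,174)])
    print(th,((proj(p,X/1000)-[280,40])*[4,3]+[1.5,1]).round(1).tolist())
E
```

```text
t 19.1 tcp [548.6  98.6 215.3] toolx -106.7 tilt [0.001 0.   ] F [ 0.38 -0.15  0.21] w 85.3 q [ 0.47  0.47 -0.98  1.81  0.44  1.1   2.17]
t 19.25 tcp [549.4  98.8 215.4] toolx -106.7 tilt [0.004 0.   ] F [ 0.52  0.41 -0.36] w 85.5 q [ 0.47  0.47 -0.98  1.81  0.44  1.09  2.17]
0 [[172.8, 100.1], [172.9, 216.0], [173.0, 323.2]]
0.01 [[172.8, 99.5], [172.9, 216.1], [173.0, 324.1]]
0.02 [[172.8, 98.7], [172.9, 216.0], [173.0, 324.9]]
```

View pics/w18z.png

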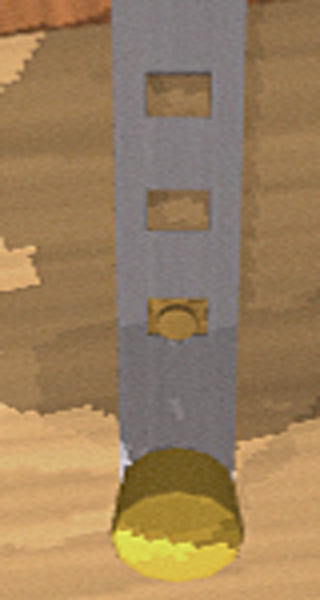

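View pics/s18z.png

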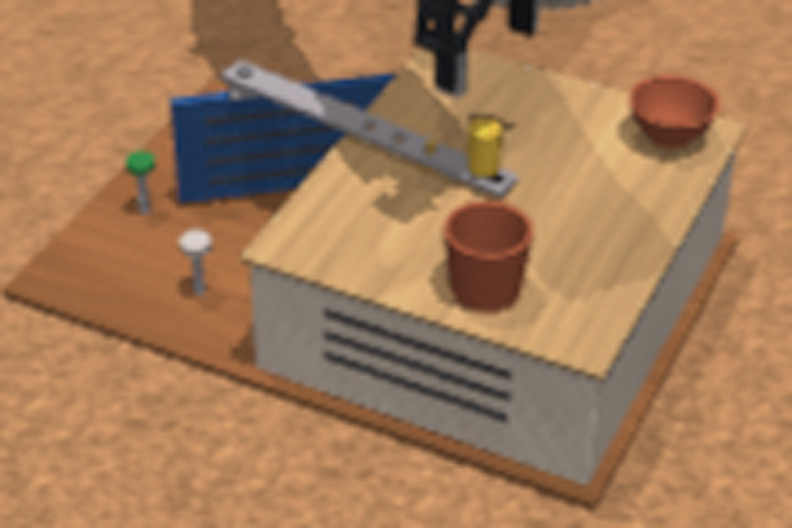

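View pics/w18.png

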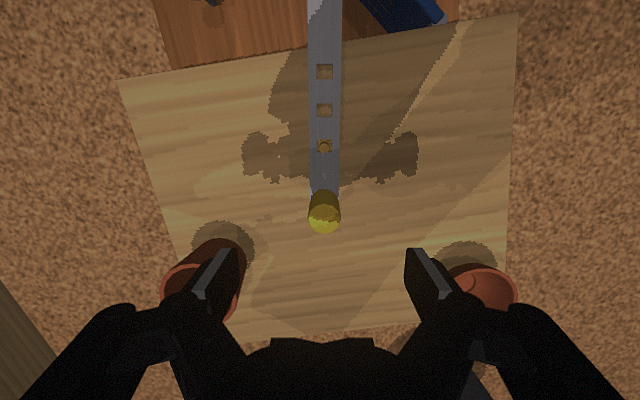

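Released. The pin sticks up through the wide hole at (324,146), and the pots are untouched. As a direct height check of "fully down", I'll tap the knob's top with shut fingers: contact should come at z≈173.5 mm.

```bash
python3 - <<'E'
from h import *
p=camera_params('wrist');k=onz(p,[[324.2,217.3]],[.1735])[0]*1000
_,t,Rm=pose();print(k.round(1),(Rm.T@(k-t)).round(1))
E
```

```text
[546.5  97.2 173.5] [ 1.8  1.8 40.6]
```

{"api": "carry_out", "payload": {"motion": "0.5 1 0.8 0 0; 1 0 0 0 0; 1 0 0 0 0; 1 0 0 0 0; 1 0 0 10 0; 1 0 0 10 0; 1 0 0 10 0; 1 0 0 5 0"}}

```text
clock: 20.3
tcp_pos: [0.5468, 0.0974, 0.1769]
orientation: [1.875, -2.52, -0.001]
contact_force: [0.2, -0.2, -0.3]
grip_width: -0.0
```

{"api": "carry_out", "payload": {"motion": "1 0 0 1 0; 1 0 0 1 0; 1 0 0 1 0; 1 0 0 1 0; 1 0 0 0 0; 1 0 0 0 0; 1 0 0 0 0; 1 0 0 0 0"}}

```text
clock: 21.3
tcp_pos: [0.5473, 0.0976, 0.174]
orientation: [-1.875, 2.521, -0.0]
contact_force: [0.7, 0.5, 0.1]
grip_width: 0.0001
```

No contact yet at 174.0. Continuing in 0.5 mm steps.

{"api": "carry_out", "payload": {"motion": "1 0 0 0.5 0; 1 0 0 0.5 0; 1 0 0 0.5 0; 1 0 0 0 0; 1 0 0 0 0; 1 0 0 0 0; 1 0 0 0 0; 1 0 0 0 0"}}

```text
clock: 22.3
tcp_pos: [0.5473, 0.0976, 0.1725]
orientation: [-1.875, 2.521, -0.0]
contact_force: [0.5, 0.2, 0.1]
grip_width: 0.0001
```

{"api": "carry_out", "payload": {"motion": "1 0 0 0.5 0; 1 0 0 0.5 0; 1 0 0 0.5 0; 1 0 0 0.5 0; 1 0 0 0 0; 1 0 0 0 0; 1 0 0 0 0; 1 0 0 0 0"}}

```text
clock: 23.3
tcp_pos: [0.5473, 0.0976, 0.1705]
orientation: [-1.875, 2.521, -0.0]
contact_force: [0.4, -0.1, 1.3]
grip_width: 0.0002
```

{"api": "carry_out", "payload": {"motion": "1 0 0 0.4 0; 1 0 0 0.4 0; 1 0 0 0.4 0; 1 0 0 0 0; 1 0 0 0 0; 1 0 0 0 0; 1 0 0 0 0; 1 0 0 0 0"}}

```text
clock: 24.3
tcp_pos: [0.5473, 0.0977, 0.1693]
orientation: [-1.875, 2.52, -0.0]
contact_force: [0.5, 0.2, 2.7]
grip_width: 0.0002
```

{"api": "carry_out", "payload": {"motion": "1 0 0 0.5 0; 1 0 0 0.5 0; 1 0 0 0.5 0; 1 0 0 0.5 0; 1 0 0 0 0; 1 0 0 0 0; 1 0 0 0 0; 1 0 0 0 0"}}

```text
clock: 25.3
tcp_pos: [0.5474, 0.0978, 0.1674]
orientation: [-1.875, 2.52, 0.0]
contact_force: [1.2, 1.8, 3.5]
grip_width: -0.0002
```

```bash
python3 - <<'E'
from h import *
st();im=grab_frame('wrist');st();p=camera_params('wrist');cv2.imwrite('pics/w19.png',im[:,:,::-1])
g=im[40:240,260:380];cv2.imwrite('pics/w19z.png',np.clip(cv2.resize(g[:,:,::-1],None,fx=3,fy=3,interpolation=cv2.INTER_CUBIC)*1.5,0,255).astype('uint8')) 
s=grab_frame('scene')[165:285,240:420,::-1];cv2.imwrite('pics/s19z.png',cv2.resize(s,None,fx=4.4,fy=4.4,interpolation=cv2.INTER_CUBIC))
E
```

```text
t 25.3 tcp [547.4  97.8 167.4] toolx -106.7 tilt [0. 0.] F [1.16 1.84 3.52] w -0.2 q [ 0.43  0.52 -0.95  1.86  0.5   1.02  2.13]
t 25.35 tcp [547.4  97.7 167.4] toolx -106.7 tilt [0. 0.] F [1.16 2.28 4.21] w -0.1 q [ 0.43  0.52 -0.95  1.86  0.5   1.02  2.13]
```

View pics/w19z.png

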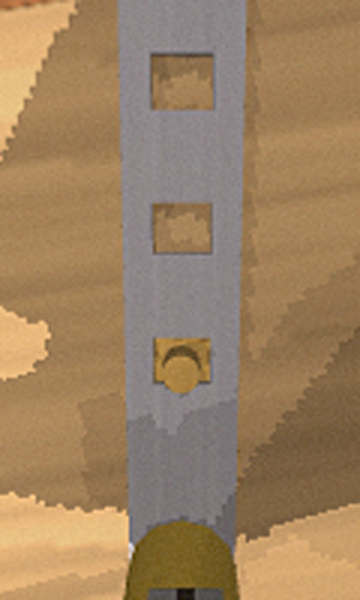

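View pics/s19z.png

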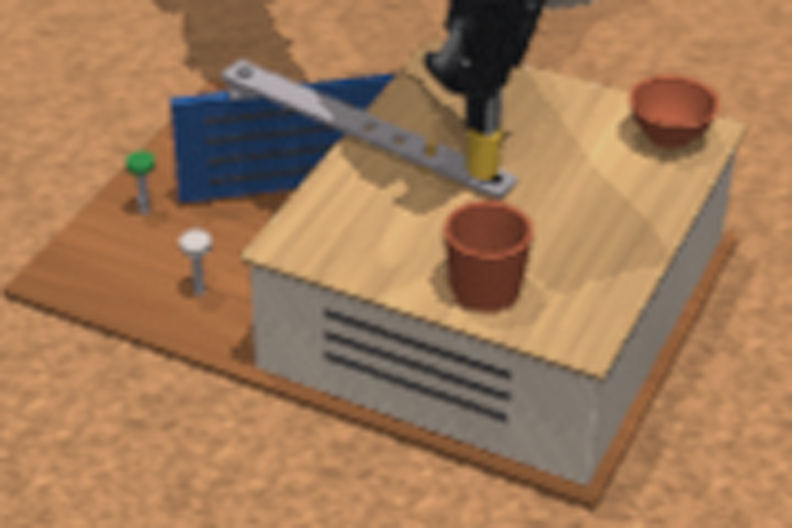

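The shut fingers stand on the knob's top with a soft, steady ~4 N. Fitting the bar once more in this picture.

```bash
python3 - <<'E'
from h import *
p=camera_params('wrist')
px=(np.array([[182.7,81.5],[182,228],[182.3,359.5]])-1)/3+[260,40]
v,e,X=barfit(p,px,[486,-110,1.281,0]);print(v.round(4),e.round(2),X(v,(174,),0).round(1))
# pin top through: compare apparent pin position vs hole (7 mm protrusion)
print((((proj(p,[[.536,.0575,.14]])-[260,40])*3)+1).round(1))
# flap direction vs green
o=np.array([545.0,116.1]);c,s=np.cos(1.434),np.sin(1.434);M=np.array([[c,-s],[s,c]])
h=o+M@[-138,100];g=o+M@[-301,-29];a=lambda w:np.degrees(np.arctan2(*(w-h)[::-1]));print('flap',a(v[:2]),'green',a(g))
E
```

```text
[ 4.852852e+02 -1.101304e+02  1.276300e+00 -1.360000e-02] [-0.05  0.05  0.11 -0.1  -0.06  0.04] [[535.8  56.4 128.1]]
[[182.6 373.7]]
flap -60.581329362497634 green -59.4793713162515
```

{"api": "carry_out", "payload": {"motion": "1 0 0 -5 0; 1 0 0 -15 0; 1 0 0 -25 0; 1 0 0 -30 0; 1 0 0 -30 0; 1 0 0 -15 0; 1 0 0 0 0; 1 0 0 0 0"}}

```text
clock: 26.4
tcp_pos: [0.5466, 0.097, 0.2862]
orientation: [1.874, -2.519, -0.001]
contact_force: [0.5, -0.4, 0.1]
grip_width: -0.0001
```

```bash
python3 - <<'E'
from h import *
st();im=grab_frame('wrist');p=camera_params('wrist');s=grab_frame('scene');t=grab_frame('top')
cv2.imwrite('pics/w20.png',cv2.resize(im[40:300,230:410,::-1],None,fx=3,fy=2.3,interpolation=cv2.INTER_CUBIC))
cv2.imwrite('pics/s20.png',s[:,:,::-1]);cv2.imwrite('pics/t20.png',cv2.resize(t[140:275,230:410,::-1],None,fx=4.4,fy=4.4,interpolation=cv2.INTER_CUBIC))
for i,f in(('scene',s),('top',t)):
    print(i,blobs(f,(0,120,50),(9,255,200),(230,140,420,280),40),blobs(f,(22,150,120),(34,255,255),(230,140,420,280)))
E
```

```text
t 26.4 tcp [546.6  97.  286.2] toolx -106.7 tilt [-0.002 -0.001] F [ 0.45 -0.4   0.1 ] w -0.1 q [ 0.51  0.4  -1.03  1.73  0.36  1.22  2.24]
scene [([392.56, 189.17], [384, 182, 19, 16, 234]), ([350.3, 222.12], [341, 211, 20, 24, 379])] [([349.59, 197.93], [346, 192, 8, 13, 75])]
top [([260.16, 231.81], [250, 222, 21, 21, 319])] []
```

View pics/w20.png

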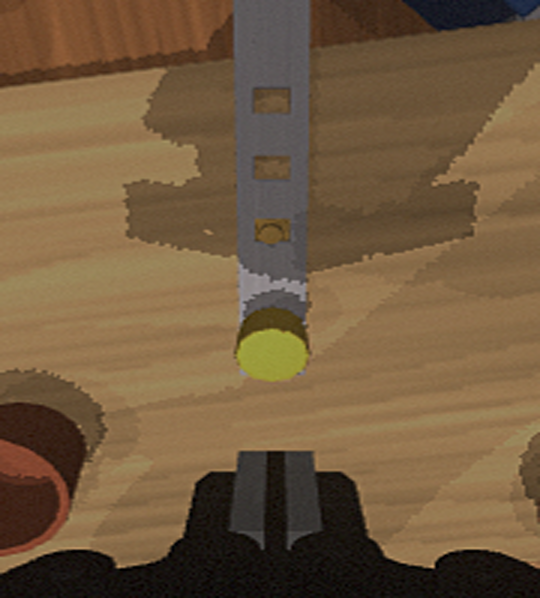

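View pics/s20.png

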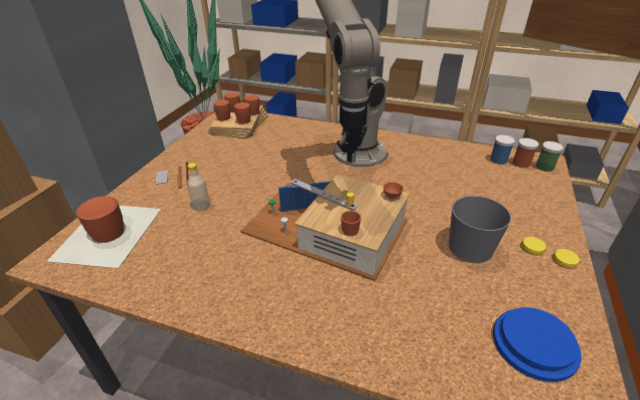

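View pics/t20.png

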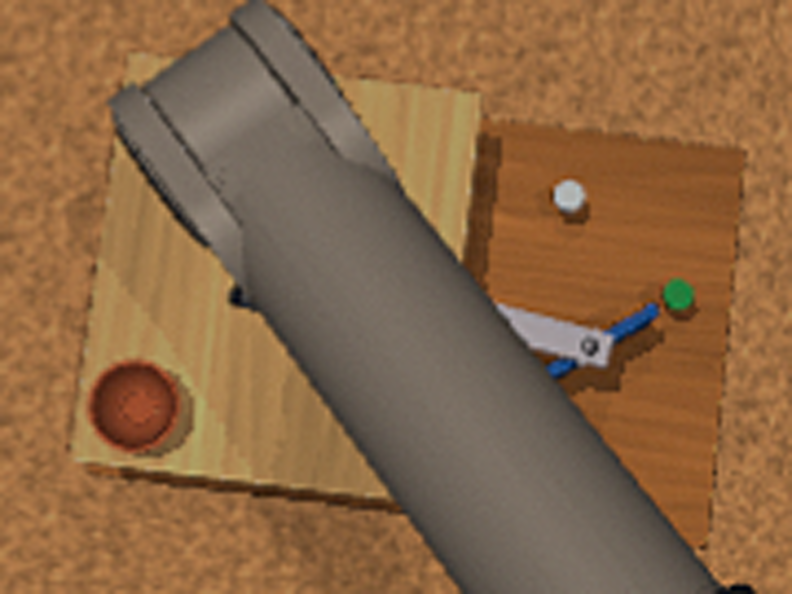

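```bash
python3 -c "
from h import *
st();print(r.hand_in())"
```

```text
t 26.55 tcp [546.7  97.3 286.2] toolx -106.7 tilt [-0.002 -0.   ] F [-0.54 -0.12 -0.43] w 0.0 q [ 0.51  0.4  -1.03  1.73  0.36  1.22  2.24]
the job is handed in; nothing more can be done
None
```

I lifted the stay off the pin and swung the flap to the green post, which is the wide setting. I then lowered the hole nearest the knob over the pin, pressed it down and let go. The job was handed in at 26.6 s, and the readings I took never showed more than about 6 N at the wrist.

**Last checks:**
- **Seating:** the pin shows through the wide hole. Bar-tilt fits from the wrist pictures, taken during and after the final presses, came out at 0 to −0.014 rad, so level within error.
- **Flap direction:** it points at the green cap within about 1° by measurement (−60.6° against −59.5°).
- **Bystanders:** the bowl and cup were at the same pixels as at the start, to 0.1 px in the scene view. The bucket and bottle look unmoved in that view, though I did not measure them.
- **Robot:** the gripper is about 110 mm above the knob and touching nothing.

**Not as expected:** neither press ended in a hard stop.
- While I gripped the knob and pressed, the force levelled off around 4–5 N.
- A tap on the knob's top with shut fingers first met it at about 171 mm instead of 173.5 mm, then gave softly at about 1 N per mm.

I put both down to the fingers giving or slipping, so the judgement that the bar is fully down rests mainly on the tilt fits.

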